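# Refill the coffee pod feeder to its fill line

## Task

Refill the coffee pod feeder: push the selector knob in and turn it clockwise by one position, which swings the cover off the tube, then stack pods flat in the tube until the top of the stack reaches the black fill line, and stop at the first pod that reaches past it. Then push and turn the selector one position further to close the cover, letting the knob spring out; spare pods stay on the counter and the other things on the counter are left alone.

Things in the scene. Friction and masses are not known exactly. Their poses are not given: they have to be found in the camera images.
- feeder: The pod feeder, fixed to the counter: a white plinth 170 mm deep (its x), 320 wide (its y), 50 high. On it a selector knob on a round dark housing 128 mm across (at its y = -88 mm), an upright aluminium magazine tube (y = +65) and a steel post 14 mm thick for the tube's cover (y = +135), 135 mm above the counter, its hub to 146. Origin at the centre of its underside, z up.
- tube_floor (a point): Centre of the inside floor of the magazine tube, 56 mm above the counter; axes as the feeder's. The tube is 70 mm inside, 80 outside and 75 deep (open rim 131 mm above the counter); its top 12 mm flare out to 84 inside. Two full-height slots 49 mm wide face the feeder's +x and -x, so that fingers closing along the feeder's x can come down with a pod between them; the wall stands only on the +y and -y sides.
- fill_line (a point): Centre of the fill line: a thin black line on the tube wall, inside and out, 57 mm above the tube floor (18 mm below the rim). Whatever mix of 12 and 18 mm pods is used, a stack ends at least 3 mm below or above it.
- selector (a joint): Turn of the selector in rad, clockwise from above: first position 0 (start, tube covered), second 1.047 (60 deg, loading, tube open), third and last 2.094 (120 deg, ready, tube covered). White dots on its housing mark them. A tooth locks it in each: it turns only while pushed in by more than 5 mm (give it 7), and springs out by itself when let go in a position.
- selector_push (a joint): How far the selector is pushed in (straight down), 0 = out, 0.008 m = fully in; the spring takes about 5 N to start and 10 N fully in.
- selector_grip (a point): On the selector's axis, mid-height of its round black knob, 98 mm above the counter when out. The knob is 40 mm across and 32 tall (16 below to 16 above this point); a white pointer line on its top marks this point's x. Under it a skirt 72 across, 10 thick, then the fixed dark housing, top at 70 mm. The point turns and sinks with the knob; in the first position its x is the feeder's x.
- cover (a joint): Swing of the tube's cover in rad: a flat steel disc 94 mm across, 4 thick, 135 mm above the counter, on an arm about the post. 0 = over the tube mouth; 3.14 = turned half round the post, clear of the tube (its disc 140 mm from the tube axis, towards the feeder's +y); 6.28 = once round, over the mouth again. The selector drives it by three times its own turn; it cannot be swung by hand while the selector is locked.
- thick1: Thick coffee pod: a plain hard aluminium disc 60 mm across and 18 mm thick with a paper top face, lying flat on the counter, either face may go up. Origin at the centre of the disc (9 mm from either face), z along its axis. May be absent.
- thick2: Thick coffee pod: a plain hard aluminium disc 60 mm across and 18 mm thick with a paper top face, lying flat on the counter, either face may go up. Origin at the centre of the disc (9 mm from either face), z along its axis. May be absent.
- thick3: Thick coffee pod: a plain hard aluminium disc 60 mm across and 18 mm thick with a paper top face, lying flat on the counter, either face may go up. Origin at the centre of the disc (9 mm from either face), z along its axis. May be absent.
- thick4: Thick coffee pod: a plain hard aluminium disc 60 mm across and 18 mm thick with a paper top face, lying flat on the counter, either face may go up. Origin at the centre of the disc (9 mm from either face), z along its axis. May be absent.
- thin1: Thin coffee pod: a plain hard aluminium disc 60 mm across and 12 mm thick with a paper top face, lying flat on the counter, either face may go up. Origin at the centre of the disc (6 mm from either face), z along its axis. May be absent.
- thin2: Thin coffee pod: a plain hard aluminium disc 60 mm across and 12 mm thick with a paper top face, lying flat on the counter, either face may go up. Origin at the centre of the disc (6 mm from either face), z along its axis. May be absent.
- thin3: Thin coffee pod: a plain hard aluminium disc 60 mm across and 12 mm thick with a paper top face, lying flat on the counter, either face may go up. Origin at the centre of the disc (6 mm from either face), z along its axis. May be absent.
- thin4: Thin coffee pod: a plain hard aluminium disc 60 mm across and 12 mm thick with a paper top face, lying flat on the counter, either face may go up. Origin at the centre of the disc (6 mm from either face), z along its axis. May be absent.
- tamper: Bystander: steel tamper, 58 mm across, 70 mm tall, standing. Origin at the centre of its underside.
- espresso_cup: Bystander: small white cup, 62 mm across, 58 mm tall. Origin at the centre of its underside.
- mug: Bystander: white mug, 82 mm across, 90 mm tall, handle to its +y. Origin at the centre of its underside.
- milk_jug: Bystander: steel milk jug, 84 mm across, 95 mm tall, handle to its +y. Origin at the centre of its underside.
- portafilter: Bystander: steel basket 68 mm across and 30 mm high with a black handle reaching 173 mm towards its -x. Origin under the basket's centre.
Not all that is in view belongs to the job. What is shaped like the thick3 but pink or purple is not meant.

How it is judged:
On the way, in this order (a step that is already met when the one before it is completed fails the run):
1. selector pushed, turned to its second position (tube open) and sprung out (value of joint selector between 0.9272 and 1.1672 rad and value of joint selector_push below 0.002 m), for 0.2 s.
2. with the selector still in the second position, pods stacked flat in the tube, the top pod reaching past the fill line and let go (all of step 1 and ((horizontal distance between thick1 and tube_floor below 0.01 m and angle between the z axis of thick1 and the z axis of feeder, either way round below 0.1 rad and z of thick1 in the frame of tube_floor between 0.048 and 0.066 m and linear speed of thick1 below 0.02 m/s and contact force between the fingers and thick1 below 0.2 N) or (horizontal distance between thick2 and tube_floor below 0.01 m and angle between the z axis of thick2 and the z axis of feeder, either way round below 0.1 rad and z of thick2 in the frame of tube_floor between 0.048 and 0.066 m and linear speed of thick2 below 0.02 m/s and contact force between the fingers and thick2 below 0.2 N) or (horizontal distance between thick3 and tube_floor below 0.01 m and angle between the z axis of thick3 and the z axis of feeder, either way round below 0.1 rad and z of thick3 in the frame of tube_floor between 0.048 and 0.066 m and linear speed of thick3 below 0.02 m/s and contact force between the fingers and thick3 below 0.2 N) or (horizontal distance between thick4 and tube_floor below 0.01 m and angle between the z axis of thick4 and the z axis of feeder, either way round below 0.1 rad and z of thick4 in the frame of tube_floor between 0.048 and 0.066 m and linear speed of thick4 below 0.02 m/s and contact force between the fingers and thick4 below 0.2 N) or (horizontal distance between thin1 and tube_floor below 0.01 m and angle between the z axis of thin1 and the z axis of feeder, either way round below 0.1 rad and z of thin1 in the frame of tube_floor between 0.051 and 0.063 m and linear speed of thin1 below 0.02 m/s and contact force between the fingers and thin1 below 0.2 N) or (horizontal distance between thin2 and tube_floor below 0.01 m and angle between the z axis of thin2 and the z axis of feeder, either way round below 0.1 rad and z of thin2 in the frame of tube_floor between 0.051 and 0.063 m and linear speed of thin2 below 0.02 m/s and contact force between the fingers and thin2 below 0.2 N) or (horizontal distance between thin3 and tube_floor below 0.01 m and angle between the z axis of thin3 and the z axis of feeder, either way round below 0.1 rad and z of thin3 in the frame of tube_floor between 0.051 and 0.063 m and linear speed of thin3 below 0.02 m/s and contact force between the fingers and thin3 below 0.2 N) or (horizontal distance between thin4 and tube_floor below 0.01 m and angle between the z axis of thin4 and the z axis of feeder, either way round below 0.1 rad and z of thin4 in the frame of tube_floor between 0.051 and 0.063 m and linear speed of thin4 below 0.02 m/s and contact force between the fingers and thin4 below 0.2 N)) and (horizontal distance between thick1 and tube_floor above 0.05 m or (horizontal distance between thick1 and tube_floor below 0.01 m and z of thick1 in the frame of tube_floor below 0.066 m and angle between the z axis of thick1 and the z axis of feeder, either way round below 0.1 rad and linear speed of thick1 below 0.02 m/s)) and (horizontal distance between thick2 and tube_floor above 0.05 m or (horizontal distance between thick2 and tube_floor below 0.01 m and z of thick2 in the frame of tube_floor below 0.066 m and angle between the z axis of thick2 and the z axis of feeder, either way round below 0.1 rad and linear speed of thick2 below 0.02 m/s)) and (horizontal distance between thick3 and tube_floor above 0.05 m or (horizontal distance between thick3 and tube_floor below 0.01 m and z of thick3 in the frame of tube_floor below 0.066 m and angle between the z axis of thick3 and the z axis of feeder, either way round below 0.1 rad and linear speed of thick3 below 0.02 m/s)) and (horizontal distance between thick4 and tube_floor above 0.05 m or (horizontal distance between thick4 and tube_floor below 0.01 m and z of thick4 in the frame of tube_floor below 0.066 m and angle between the z axis of thick4 and the z axis of feeder, either way round below 0.1 rad and linear speed of thick4 below 0.02 m/s)) and (horizontal distance between thin1 and tube_floor above 0.05 m or (horizontal distance between thin1 and tube_floor below 0.01 m and z of thin1 in the frame of tube_floor below 0.063 m and angle between the z axis of thin1 and the z axis of feeder, either way round below 0.1 rad and linear speed of thin1 below 0.02 m/s)) and (horizontal distance between thin2 and tube_floor above 0.05 m or (horizontal distance between thin2 and tube_floor below 0.01 m and z of thin2 in the frame of tube_floor below 0.063 m and angle between the z axis of thin2 and the z axis of feeder, either way round below 0.1 rad and linear speed of thin2 below 0.02 m/s)) and (horizontal distance between thin3 and tube_floor above 0.05 m or (horizontal distance between thin3 and tube_floor below 0.01 m and z of thin3 in the frame of tube_floor below 0.063 m and angle between the z axis of thin3 and the z axis of feeder, either way round below 0.1 rad and linear speed of thin3 below 0.02 m/s)) and (horizontal distance between thin4 and tube_floor above 0.05 m or (horizontal distance between thin4 and tube_floor below 0.01 m and z of thin4 in the frame of tube_floor below 0.063 m and angle between the z axis of thin4 and the z axis of feeder, either way round below 0.1 rad and linear speed of thin4 below 0.02 m/s))), for 0.3 s.
3. selector pushed and turned to its third position and sprung out (value of joint selector between 1.9744 and 2.2144 rad and value of joint selector_push below 0.002 m), for 0.2 s.
At the end, for the whole second after the job is handed in: Selector within 0.12 rad of its third position, less than 2 mm in; cover within 0.38 rad of 6.28 (shut). Pods in the tube flat (0.1 rad), centred (10 mm), at rest; the highest one's top is above the fill line, none lies wholly above it. Other pods over 50 mm from the tube axis (all of step 3 and ((horizontal distance between thick1 and tube_floor below 0.01 m and angle between the z axis of thick1 and the z axis of feeder, either way round below 0.1 rad and z of thick1 in the frame of tube_floor between 0.048 and 0.066 m and linear speed of thick1 below 0.02 m/s and contact force between the fingers and thick1 below 0.2 N) or (horizontal distance between thick2 and tube_floor below 0.01 m and angle between the z axis of thick2 and the z axis of feeder, either way round below 0.1 rad and z of thick2 in the frame of tube_floor between 0.048 and 0.066 m and linear speed of thick2 below 0.02 m/s and contact force between the fingers and thick2 below 0.2 N) or (horizontal distance between thick3 and tube_floor below 0.01 m and angle between the z axis of thick3 and the z axis of feeder, either way round below 0.1 rad and z of thick3 in the frame of tube_floor between 0.048 and 0.066 m and linear speed of thick3 below 0.02 m/s and contact force between the fingers and thick3 below 0.2 N) or (horizontal distance between thick4 and tube_floor below 0.01 m and angle between the z axis of thick4 and the z axis of feeder, either way round below 0.1 rad and z of thick4 in the frame of tube_floor between 0.048 and 0.066 m and linear speed of thick4 below 0.02 m/s and contact force between the fingers and thick4 below 0.2 N) or (horizontal distance between thin1 and tube_floor below 0.01 m and angle between the z axis of thin1 and the z axis of feeder, either way round below 0.1 rad and z of thin1 in the frame of tube_floor between 0.051 and 0.063 m and linear speed of thin1 below 0.02 m/s and contact force between the fingers and thin1 below 0.2 N) or (horizontal distance between thin2 and tube_floor below 0.01 m and angle between the z axis of thin2 and the z axis of feeder, either way round below 0.1 rad and z of thin2 in the frame of tube_floor between 0.051 and 0.063 m and linear speed of thin2 below 0.02 m/s and contact force between the fingers and thin2 below 0.2 N) or (horizontal distance between thin3 and tube_floor below 0.01 m and angle between the z axis of thin3 and the z axis of feeder, either way round below 0.1 rad and z of thin3 in the frame of tube_floor between 0.051 and 0.063 m and linear speed of thin3 below 0.02 m/s and contact force between the fingers and thin3 below 0.2 N) or (horizontal distance between thin4 and tube_floor below 0.01 m and angle between the z axis of thin4 and the z axis of feeder, either way round below 0.1 rad and z of thin4 in the frame of tube_floor between 0.051 and 0.063 m and linear speed of thin4 below 0.02 m/s and contact force between the fingers and thin4 below 0.2 N)) and (horizontal distance between thick1 and tube_floor above 0.05 m or (horizontal distance between thick1 and tube_floor below 0.01 m and z of thick1 in the frame of tube_floor below 0.066 m and angle between the z axis of thick1 and the z axis of feeder, either way round below 0.1 rad and linear speed of thick1 below 0.02 m/s)) and (horizontal distance between thick2 and tube_floor above 0.05 m or (horizontal distance between thick2 and tube_floor below 0.01 m and z of thick2 in the frame of tube_floor below 0.066 m and angle between the z axis of thick2 and the z axis of feeder, either way round below 0.1 rad and linear speed of thick2 below 0.02 m/s)) and (horizontal distance between thick3 and tube_floor above 0.05 m or (horizontal distance between thick3 and tube_floor below 0.01 m and z of thick3 in the frame of tube_floor below 0.066 m and angle between the z axis of thick3 and the z axis of feeder, either way round below 0.1 rad and linear speed of thick3 below 0.02 m/s)) and (horizontal distance between thick4 and tube_floor above 0.05 m or (horizontal distance between thick4 and tube_floor below 0.01 m and z of thick4 in the frame of tube_floor below 0.066 m and angle between the z axis of thick4 and the z axis of feeder, either way round below 0.1 rad and linear speed of thick4 below 0.02 m/s)) and (horizontal distance between thin1 and tube_floor above 0.05 m or (horizontal distance between thin1 and tube_floor below 0.01 m and z of thin1 in the frame of tube_floor below 0.063 m and angle between the z axis of thin1 and the z axis of feeder, either way round below 0.1 rad and linear speed of thin1 below 0.02 m/s)) and (horizontal distance between thin2 and tube_floor above 0.05 m or (horizontal distance between thin2 and tube_floor below 0.01 m and z of thin2 in the frame of tube_floor below 0.063 m and angle between the z axis of thin2 and the z axis of feeder, either way round below 0.1 rad and linear speed of thin2 below 0.02 m/s)) and (horizontal distance between thin3 and tube_floor above 0.05 m or (horizontal distance between thin3 and tube_floor below 0.01 m and z of thin3 in the frame of tube_floor below 0.063 m and angle between the z axis of thin3 and the z axis of feeder, either way round below 0.1 rad and linear speed of thin3 below 0.02 m/s)) and (horizontal distance between thin4 and tube_floor above 0.05 m or (horizontal distance between thin4 and tube_floor below 0.01 m and z of thin4 in the frame of tube_floor below 0.063 m and angle between the z axis of thin4 and the z axis of feeder, either way round below 0.1 rad and linear speed of thin4 below 0.02 m/s)) and velocity of joint selector below 0.05 rad/s and value of joint cover above 5.9 rad); the robot touches nothing.
It fails at once if the tamper knocked over or moved more than 40 mm (distance of tamper from where it was at the start of the episode above 0.04 m or angle between tamper's own z axis and vertical above 0.5 rad).
It fails at once if the espresso cup knocked over or moved more than 40 mm (distance of espresso_cup from where it was at the start of the episode above 0.04 m or angle between espresso_cup's own z axis and vertical above 0.5 rad).
It fails at once if the mug knocked over or moved more than 40 mm (distance of mug from where it was at the start of the episode above 0.04 m or angle between mug's own z axis and vertical above 0.5 rad).
It fails at once if the milk jug knocked over or moved more than 40 mm (distance of milk_jug from where it was at the start of the episode above 0.04 m or angle between milk_jug's own z axis and vertical above 0.5 rad).
It fails at once if the portafilter knocked over or moved more than 40 mm (distance of portafilter from where it was at the start of the episode above 0.04 m or angle between portafilter's own z axis and vertical above 0.5 rad).
Of thick1, thick2, thick3, thick4, thin1, thin2, thin3, thin4 only 6 to 8 are there at a start; the rules pass over those that are not, and their reading is None.
At some moment in a run one of thick1, thick2, thick3, thick4, thin1, thin2, thin3, thin4 may be knocked a few centimetres aside while the robot is not near it.
Once in a run the grip may slacken for a moment while it holds something.
It also fails if it takes over 208 s, if anything falls off the work surface, if the arm or the gripper's body presses on something with over 40 N, if the wrist force passes 120 N, or if a joint passes its speed limit or range.

## Robot

A 6-joint arm with a two-finger parallel gripper is mounted at the origin on the work surface. World frame = base frame: x ahead of the robot, y to its left, z up, the work surface at z = 0. Lengths are in m, angles in rad, forces in N, time in s.
With the tool pointing down it reaches from about 0.25 to 0.775 m from the base axis. Payload 4 kg.
Tool frame: the origin (TCP) lies at the very end of the fingers, on their centre line; the grasp point (between the pads) lies 19 mm behind it; z points along the fingers, y is the direction in which the jaws open and shut (so a half turn about z gives the same grasp; the last joint's range is limited). The gripper opens to 94 mm and grips with 3 to 60 N. Pads are 16 mm wide; open, the fingers measure 119 mm over their backs; the gripper's body (75 mm by 177 mm) begins 78 mm behind the grasp point.
Start: joints at [1.146, 0.087, 1.371, -0, 1.684, -0.103], TCP at [0.174, 0.522, 0.206] pointing down, gripper open.
Joint ranges: [-3.1, 3.1], [-0.76, 2.03], [0.27, 2.55], [-1.08, 4.22], [0.17, 2.65], [-2.57, 2.57]. Speed limits (rad/s): [2.79, 2.79, 3.14, 3.14, 3.14, 3.14].

## Interface

Orientations are given as [roll, pitch, yaw] about the fixed x, y, z axes, in that order (R = Rz(yaw) Ry(pitch) Rx(roll)).
In Python, from bench import robot, snapshot, models gives the robot as it stands.
- The arm moves only by the tool arm_command, never from a script. Its argument "commands" is text: rows parted by semicolons, each of 7 numbers parted by spaces: the shift along the tool's x, y, z in mm, then the turn, a rotation vector about the tool's x, y, z in degrees, then the opening, from 0 (shut) to 1 (fully open). In form: tx ty tz rx ry rz hand; .... A call has 1 to 12 rows; each row shifts and turns the pose as measured when the row begins, along the tool's axes as they then stand; what a row does not reach is not made up. A row lasts 1/8 s, in which the tool goes at most 62.5 mm and 10.7 degrees, less where a joint would pass 70% of its speed; a pose out of reach is approached as far as the arm can. A call is refused whole if a number of a shift passes 62.5 or a number of a turn 10.7, either way. A call with a gripper value outside its range is refused whole. The fingers move at their own pace and stop on an object; the grip force is fixed at half the most. Time passes only in rows, so rows that do not move let the fingers close. It gives the time, the measured TCP pose, the force and the opening at its end, in the units of the state.
- robot.get_obs(): the state, without advancing time (a new reading comes with each control period).
- snapshot(name): name is "scene" or "top" or "wrist"; returns a dict with "img" (420x560x3 uint8, blue, green, red), "camera_matrix" (3x3 intrinsics, pixels), "dist" ([k1, k2, p1, p2, k3] as OpenCV has them; the pictures are not rectified), "origin" and "rotation" of the camera in the world. Camera axes: x right, y down, z forward; pixel columns grow to the right and rows downward; lengths in m; the calibration is good to about 2 mm. A picture is of the moment at which its call begins. There is no depth.
- robot.close_job(): hands the job in, once; it reports no verdict.
Trained networks look in a picture, given as the dict that the camera call returned (one of the last four; its "shot" number tells which), for a name from the list of things; names that differ only in an ending like _2 or _b are one class to them, and where a whole thing is asked for, a point or a joint stands for the part that bears it (a point fixed in the world has none). Each returns a list of dicts, best first, with "conf" (0 to 1); they miss things now and then, are a little off and sometimes report something else, mostly with a low value. They report only what shows in the picture. A call takes as long as a camera call. They do not tell look-alikes from the thing itself.
- models.spot_in(query, picture): "bbox" ([left, top, width, height] as shares, 0 to 1, of the picture: columns of its width, rows of its height, round what is visible of it).
- models.tip_of(query, picture): "centre" ([column, row] as shares, 0 to 1, of the picture: columns of its width, rows of its height: a listed point, or the origin of a listed thing).
The state is a dict: "time": time; "joint_positions": joint angles; "qvel": joint speeds; "joint_torque": joint torques, N m; "tool_pos": TCP position; "ee_rot": TCP orientation; "wrist_force": force on the tool from outside, world axes, zero at the start; "wrist_torque": the same for the moment, N m; "width": finger opening in m.
Only numpy, scipy, OpenCV 4.12 (cv2) and the standard library are available. Lean on these libraries where they do the work, as an engineer would, in place of code of your own. Each camera call takes 0.05 s, during which the arm holds its last target. There are 200 camera calls.

## Working session

There is one attempt and no reset: what is moved stays moved. The work goes in short steps, Python scripts to look and compute and a tool call to move; the robot and the scene stay as the last step left them, time stands still between calls to the robot, and variables do not carry over. Pictures are saved under pics/ and viewed, about 12 in all and at most 16, crops included, and the job is handed in when it is done.

Besides the shell and the picture viewer there is one more tool, called after "Call:" by a JSON object that holds its "api" and its "payload". arm_command: Moves the arm, as the interface text tells. Its arguments: {"type":"object","properties":{"commands":{"type":"string"}},"required":["commands"]}

```bash
mkdir -p pics; ls
cat > h.py <<'E'
import numpy as np, cv2
from bench import robot, snapshot, models
def ray(p,u,v):
    K=np.array(p["camera_matrix"]);d=np.array(p["dist"])
    q=cv2.undistortPoints(np.array([[[u,v]]],float),K,d)[0,0]
    return np.array(p["origin"]),np.array(p["rotation"])@np.array([q[0],q[1],1.])
def at(p,u,v,z):
    o,r=ray(p,u,v);return o+r*(z-o[2])/r[2]
def proj(p,X):
    R=np.array(p["rotation"]);t=-R.T@np.array(p["origin"])
    return cv2.projectPoints(np.array(X,float).reshape(-1,1,3),cv2.Rodrigues(R.T)[0],t,np.array(p["camera_matrix"]),np.array(p["dist"]))[0][:,0]
def find(p,q,z):
    o=[]
    for r in models.tip_of(q,p):
        u,v=r["centre"][0]*560,r["centre"][1]*420
        o.append((round(r["conf"],2),round(u),round(v),at(p,u,v,z).round(3).tolist()))
    return o
E
python3 - <<'E'
from h import *
o=robot.get_obs();print(o)
for n in("top","scene"):
    p=snapshot(n);cv2.imwrite(f"pics/{n}0.png",p["img"]);print(n,np.array(p["origin"]).round(3),np.array(p["rotation"]).round(2).tolist())
    for q,z in[("feeder",0),("tube_floor",.056),("fill_line",.113),("selector_grip",.098),("thick1",.009),("thin1",.006),("tamper",0),("espresso_cup",0),("mug",0),("milk_jug",0),("portafilter",0)]:
        print(q,find(p,q,z))
E
```

```text
pics
{'time': 0.0, 'joint_positions': array([ 1.14588304e+00,  8.79503886e-02,  1.37223580e+00, -1.10983744e-05,
        1.68359945e+00, -1.03099780e-01]), 'qvel': array([0.00072857, 0.00121174, 0.00135315, 0.00022448, 0.00070977,
       0.0010024 ]), 'joint_torque': array([ 1.88344333e-03, -3.40193582e+01, -3.02421927e+01,  7.19947717e-02,
        3.31548590e-02, -1.75135842e-04]), 'tool_pos': array([0.17373976, 0.52126204, 0.20431607]), 'ee_rot': array([-3.13941018e+00, -2.14723724e-04,  2.81977767e+00]), 'wrist_force': array([-0.51572121,  0.01626311, -0.67221873]), 'wrist_torque': array([ 0.00801061,  0.00975105, -0.03617477]), 'width': 0.09385854134491267}
top [ 0.325 -0.015  1.482] [-2.95, -0.01, -1.56]Traceback (most recent call last):
  File "<stdin>", line 6, in <module>
  File "h.py", line 16, in find
    o.append((round(r["conf"],2),round(u),round(v),at(p,u,v,z).round(3).tolist()))
                                                   ~~^^^^^^^^^
  File "h.py", line 8, in at
    o,r=ray(p,u,v);return o+r*(z-o[2])/r[2]
                                       ~^^^
IndexError: invalid index to scalar variable.
```

```bash
sed -i 's/^def ray/from scipy.spatial.transform import Rotation as Rn\ndef RM(a): return Rn.from_euler("xyz",a).as_matrix()\ndef ray/; s/np.array(p\["rotation"\])/RM(p["rotation"])/' h.py
python3 - <<'E'
from h import *
for n in("top","scene"):
    p=snapshot(n);cv2.imwrite(f"pics/{n}0.png",cv2.resize(p["img"],(800,600)));print(n,np.array(p["origin"]).round(3),np.array(p["rotation"]).round(2).tolist())
    for q,z in[("feeder",0),("tube_floor",.056),("fill_line",.113),("selector_grip",.098),("thick1",.009),("thin1",.006),("tamper",0),("espresso_cup",0),("mug",0),("milk_jug",0),("portafilter",0)]:
        print(q,find(p,q,z))
E
```

```text
top [ 0.325 -0.015  1.482] [-2.95, -0.01, -1.56]
feeder [(0.75, 179, 231, [0.536, 0.301, 0.0]), (0.59, 154, 226, [0.549, 0.378, 0.0]), (0.32, 321, 193, [0.664, -0.141, 0.0])]
tube_floor [(0.73, 158, 228, [0.536, 0.351, 0.056])]
fill_line [(0.86, 153, 228, [0.527, 0.352, 0.113])]
selector_grip [(0.77, 207, 213, [0.577, 0.2, 0.098]), (0.33, 160, 229, [0.525, 0.335, 0.098])]
thick1 [(0.85, 239, 293, [0.349, 0.107, 0.009]), (0.83, 269, 223, [0.563, 0.021, 0.009]), (0.8, 282, 169, [0.739, -0.017, 0.009]), (0.6, 334, 226, [0.559, -0.181, 0.009]), (0.56, 261, 196, [0.651, 0.049, 0.009]), (0.55, 266, 259, [0.452, 0.028, 0.009])]
thin1 [(0.77, 304, 264, [0.438, -0.088, 0.006]), (0.73, 377, 266, [0.437, -0.314, 0.006]), (0.56, 320, 191, [0.669, -0.137, 0.006])]
tamper [(0.65, 374, 227, [0.557, -0.307, 0.0])]
espresso_cup []
mug [(0.92, 446, 275, [0.411, -0.528, 0.0]), (0.49, 156, 226, [0.549, 0.373, 0.0])]
milk_jug [(0.78, 392, 189, [0.683, -0.368, 0.0])]
portafilter [(0.72, 333, 228, [0.552, -0.181, 0.0]), (0.59, 245, 155, [0.787, 0.104, 0.0]), (0.33, 155, 229, [0.539, 0.377, 0.0])]
scene [1.
[... 255 characters left out ...]
85, 226, 216, [0.551, -0.189, 0.009]), (0.84, 289, 226, [0.559, 0.011, 0.009]), (0.7, 267, 273, [0.744, -0.023, 0.009]), (0.67, 304, 201, [0.446, 0.043, 0.009]), (0.58, 323, 186, [0.366, 0.094, 0.009])]
thin1 [(0.55, 238, 250, [0.675, -0.124, 0.006]), (0.54, 265, 199, [0.454, -0.082, 0.006]), (0.54, 202, 188, [0.439, -0.298, 0.006])]
tamper [(0.65, 185, 218, [0.57, -0.317, 0.0])]
espresso_cup [(0.74, 255, 220, [0.544, -0.1, 0.0])]
mug [(0.91, 143, 175, [0.405, -0.523, 0.0]), (0.38, 159, 245, [0.691, -0.365, 0.0])]
milk_jug [(0.77, 156, 245, [0.692, -0.374, 0.0]), (0.53, 186, 221, [0.584, -0.311, 0.0])]
portafilter [(0.98, 308, 293, [0.784, 0.098, 0.0]), (0.3, 240, 249, [0.663, -0.122, 0.0])]
```

View pics/top0.png

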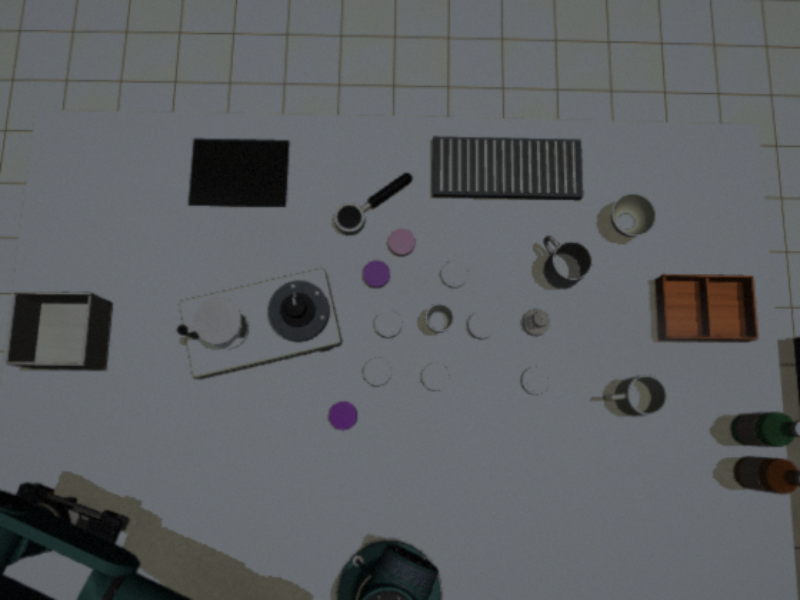

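View pics/scene0.png

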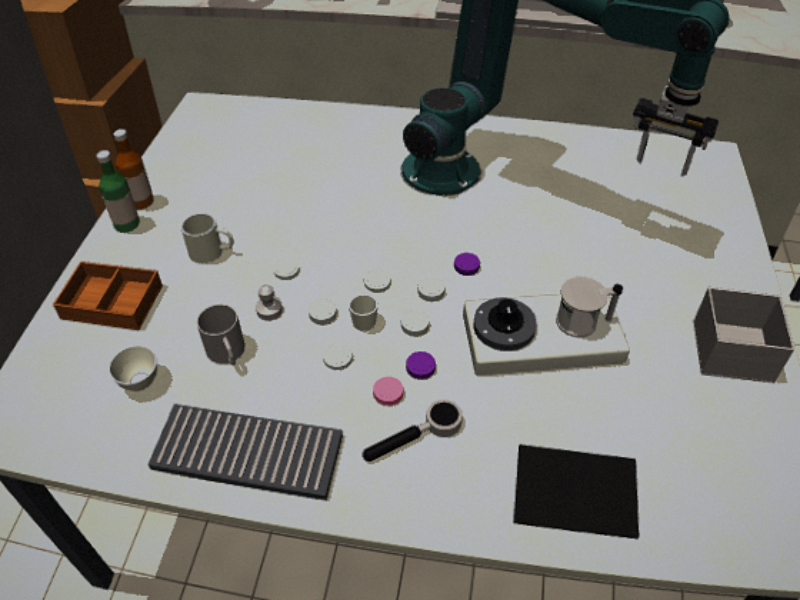

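```bash
cat >> h.py <<'E'
def plan(*wps,start=None):
    """wps: (x,y,z,yaw,hand[,n]); prints rows in tool axes"""
    o=robot.get_obs();P=np.array(o["tool_pos"]);R=Rn.from_euler("xyz",o["ee_rot"]);out=[]
    for w in wps:
        x,y,z,yaw,h=w[:5];T=Rn.from_euler("xyz",[np.pi,0,yaw]);d=np.array([x,y,z])-P
        rv=(R.inv()*T).as_rotvec(degrees=True)
        n=w[5] if len(w)>5 else max(1,int(np.ceil(np.linalg.norm(d)/.05)),int(np.ceil(np.linalg.norm(rv)/9)))
        for i in range(n):
            s=R.inv().apply(d/n)*1000
            out.append(" ".join(f"{a:.0f}" for a in s)+" "+" ".join(f"{a:.1f}" for a in rv/n)+f" {h}")
            R=R*Rn.from_rotvec(rv/n,degrees=True);P=P+d/n
    for i in range(0,len(out),12): print("; ".join(out[i:i+12]))
def st():
    o=robot.get_obs();print("t %.2f"%o["time"],np.round(o["tool_pos"],4),np.round(o["ee_rot"],3),"q6 %.2f"%o["joint_positions"][5],"F",np.round(o["wrist_force"],1),"w %.4f"%o["width"])
E
python3 - <<'E'
from h import *
plan((.30,.45,.25,2.6,1),(.54,.20,.26,2.4,1))
p=snapshot("wrist");print(p["origin"],p["rotation"])
E
```

```text
-36 -7 -11 0.0 0.0 3.1 1; -36 -5 -11 0.0 0.0 3.1 1; -36 -3 -11 0.0 0.0 3.1 1; -36 -1 -11 0.0 0.0 3.1 1; -48 -13 -1 -0.0 -0.0 1.6 1; -48 -12 -1 -0.0 -0.0 1.6 1; -48 -10 -1 -0.0 -0.0 1.6 1; -49 -9 -1 -0.0 -0.0 1.6 1; -49 -7 -1 -0.0 -0.0 1.6 1; -49 -6 -1 -0.0 -0.0 1.6 1; -49 -5 -1 -0.0 -0.0 1.6 1
[0.09531154 0.54779647 0.38422306] [ 2.85316142e+00 -4.04906073e-04  1.25001502e+00]
```

Call:
{"api": "arm_command", "payload": {"commands": "-36 -7 -11 0 0 3.1 1; -36 -5 -11 0 0 3.1 1; -36 -3 -11 0 0 3.1 1; -36 -1 -11 0 0 3.1 1; -48 -13 -1 0 0 1.6 1; -48 -12 -1 0 0 1.6 1; -48 -10 -1 0 0 1.6 1; -48 -9 -1 0 0 1.6 1; -48 -7 -1 0 0 1.6 1; -48 -6 -1 0 0 1.6 1; -48 -5 -1 0 0 1.6 1; 0 0 0 0 0 0 1"}}

```text
time: 2.85
tool_pos: [0.5471, 0.1925, 0.2573]
ee_rot: [3.14, 0.0, 2.397]
wrist_force: [0.2, 0.0, 0.1]
width: 0.0938
```

Run:
```python
from h import *
st()
p=snapshot("wrist");cv2.imwrite("pics/w1.png",cv2.resize(p["img"],(800,600)))
for q,z in[("tube_floor",.056),("fill_line",.113),("selector_grip",.098),("feeder",0)]:print(q,find(p,q,z))
```

```text
t 2.85 [0.5471 0.1925 0.2573] [3.14  0.    2.397] q6 -0.59 F [0.2 0.  0.1] w 0.0938
tube_floor [(0.2, 299, 203, [0.585, 0.195, 0.056])]
fill_line [(0.75, 400, 67, [0.538, 0.348, 0.113])]
selector_grip [(0.74, 300, 202, [0.574, 0.203, 0.098])]
feeder [(0.81, 333, 116, [0.546, 0.29, 0.0])]
```

View pics/w1.png

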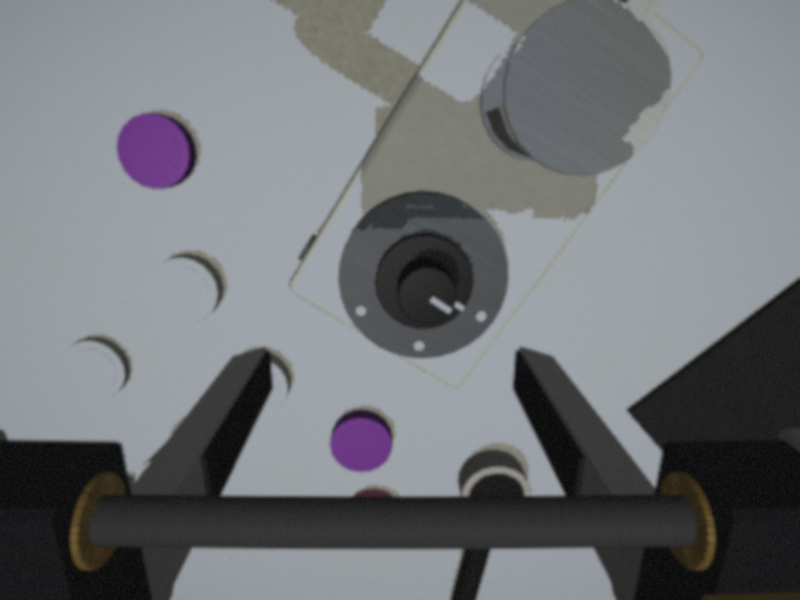

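Run:
```python
from h import *
p=snapshot("wrist")
for n,u,v,z in[("knobtop",428,293,.114),("housing",423,274,.07),("c1",290,286,.05),("c2",457,388,.05),("c3",703,52,.05),("coverdisc",588,86,.137),("dot1",481,317,.07),("dot2",419,346,.07),("dot3",361,311,.07)]:
    print(n,at(p,u*.7,v*.7,z).round(4))
```

```text
knobtop [0.5698 0.2066 0.114 ]
housing [0.5679 0.2075 0.07  ]
c1 [0.5087 0.1202 0.05  ]
c2 [0.6669 0.1608 0.05  ]
c3 [0.5842 0.4618 0.05  ]
coverdisc [0.533  0.3553 0.137 ]
dot1 [0.6236 0.2181 0.07  ]
dot2 [0.6095 0.1669 0.07  ]
dot3 [0.5579 0.1531 0.07  ]
```

Run:
```python
from h import *
plan((.569,.207,.13,2.4,1),(.569,.207,.086,2.4,1,2))
```

```text
-4 8 43 0.1 0.0 0.1 1; -4 8 43 0.1 0.0 0.1 1; -4 8 43 0.1 0.0 0.1 1; 0 -0 22 -0.0 0.0 0.0 1; 0 -0 22 -0.0 0.0 0.0 1
```

Call:
{"api": "arm_command", "payload": {"commands": "-2 8.4 42 0 0 0 1; -2 8.4 42 0 0 0 1; -2 8.4 42 0 0 0 1; 0 0 22 0 0 0 1; 0 0 22 0 0 0 1; 0 0 0 0 0 0 1"}}

```text
time: 3.9
tool_pos: [0.5641, 0.2192, 0.0871]
ee_rot: [3.133, 0.003, 2.416]
wrist_force: [-0.1, -0.1, -0.2]
width: 0.0941
```

```bash
sed -i 's/{a:.0f}/{a:.1f}/' h.py
python3 - <<'E'
from h import *
st();plan((.569,.207,.086,2.4,1,1))
p=snapshot("wrist");cv2.imwrite("pics/w2.png",cv2.resize(p["img"],(800,600)))
E
```

```text
t 3.90 [0.5641 0.2192 0.0871] [3.133e+00 3.000e-03 2.416e+00] q6 -0.57 F [-0.1 -0.1 -0.2] w 0.0941
-11.7 -5.9 1.1 0.5 0.2 0.9 1
```

View pics/w2.png

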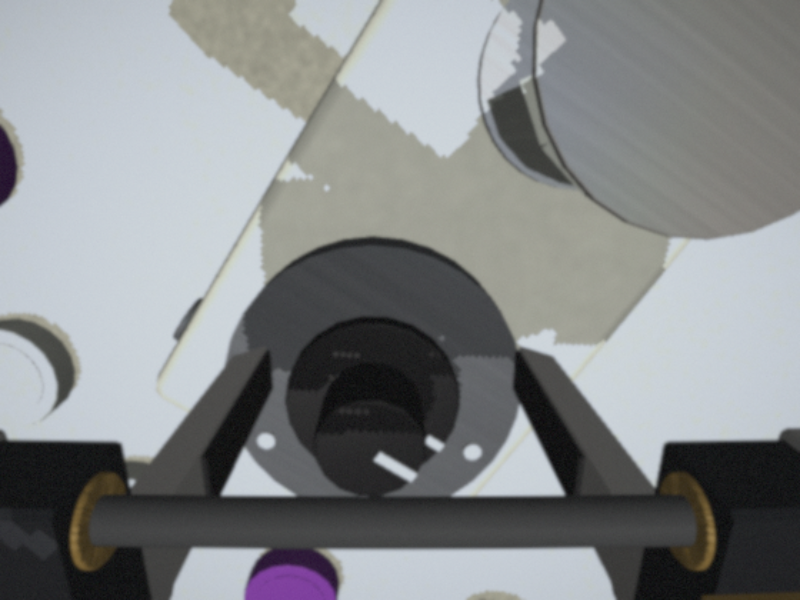

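Run:
```python
from h import *
p=snapshot("wrist")
for n,u,v,z in[("knobtop",370,436,.114),("knobbase",373,395,.082),("housing",375,368,.07)]:
    print(n,at(p,u*.7,v*.7,z).round(4))
st();plan((.569,.207,.087,2.4,1,2))
```

```text
knobtop [0.5702 0.2045 0.114 ]
knobbase [0.5713 0.2039 0.082 ]
housing [0.5669 0.2087 0.07  ]
t 4.00 [0.5662 0.2195 0.0902] [3.128 0.006 2.416] q6 -0.57 F [-0.9 -0.2  0.5] w 0.0941
-5.2 -3.8 1.6 0.4 0.2 0.5 1; -5.2 -3.7 1.6 0.4 0.2 0.5 1
```

Call:
{"api": "arm_command", "payload": {"commands": "-5.5 -3 1 0.4 0.2 0.5 1; -5.5 -3 1 0.4 0.2 0.5 1; 0 0 0 0 0 0 1; 0 0 0 0 0 0 1"}}

```text
time: 4.5
tool_pos: [0.5732, 0.2074, 0.0929]
ee_rot: [3.136, 0.003, 2.397]
wrist_force: [-0.1, 1.0, -0.5]
width: 0.0942
```

Run:
```python
from h import *
st();plan((.570,.206,.086,2.4,1,1))
```

```text
t 4.50 [0.5732 0.2074 0.0929] [3.136e+00 3.000e-03 2.397e+00] q6 -0.57 F [-0.1  1.  -0.5] w 0.0942
1.5 -3.2 6.8 0.3 0.2 -0.2 1
```

Call:
{"api": "arm_command", "payload": {"commands": "1 -3 6 0 0 0 1; 0 0 0 0 0 0 0; 0 0 0 0 0 0 0; 0 0 0 0 0 0 0; 0 0 0 0 0 0 0; 0 0 0 0 0 0 0; 0 0 0 0 0 0 0"}}

```text
time: 5.38
tool_pos: [0.5689, 0.2047, 0.0863]
ee_rot: [3.141, 0.003, 2.397]
wrist_force: [-2.9, -2.8, 1.5]
width: 0.0393
```

Run:
```python
from h import *
st()
```

```text
t 5.38 [0.5689 0.2047 0.0863] [3.141e+00 3.000e-03 2.397e+00] q6 -0.57 F [-2.9 -2.8  1.5] w 0.0393
```

Gripped (39 mm). Push down.

Call:
{"api": "arm_command", "payload": {"commands": "0 0 3 0 0 0 0; 0 0 3 0 0 0 0; 0 0 3 0 0 0 0; 0 0 3 0 0 0 0; 0 0 2 0 0 0 0"}}

```text
time: 6.0
tool_pos: [0.5689, 0.2046, 0.08]
ee_rot: [3.138, 0.004, 2.397]
wrist_force: [-3.1, -2.5, 8.1]
width: 0.0397
```

Call:
{"api": "arm_command", "payload": {"commands": "0 0 3 0 0 0 0; 0 0 3 0 0 0 0; 0 0 3 0 0 0 0"}}

```text
time: 6.38
tool_pos: [0.5689, 0.2045, 0.0782]
ee_rot: [3.135, 0.006, 2.397]
wrist_force: [-6.8, -2.6, 12.6]
width: 0.0398
```

Call:
{"api": "arm_command", "payload": {"commands": "0 0 3 0 0 8 0; 0 0 3 0 0 10 0; 0 0 3 0 0 10 0; 0 0 3 0 0 10 0"}}

```text
time: 6.88
tool_pos: [0.5716, 0.2061, 0.0782]
ee_rot: [3.121, -0.001, 1.714]
wrist_force: [-2.7, -1.5, 10.5]
width: 0.0396
```

Call:
{"api": "arm_command", "payload": {"commands": "-0.5 0 2.5 0.4 0 10 0; 0 0 2.5 0.4 0 8 0; 0 0 2.5 0 0 0 0"}}

```text
time: 7.25
tool_pos: [0.5736, 0.206, 0.0787]
ee_rot: [3.13, -0.008, 1.388]
wrist_force: [-5.5, -2.1, 8.8]
width: 0.0394
```

Run:
```python
from h import *
st()
p=snapshot("wrist");cv2.imwrite("pics/w3.png",cv2.resize(p["img"],(800,600)))
```

```text
t 7.25 [0.5736 0.206  0.0787] [ 3.13  -0.008  1.388] q6 0.43 F [-5.5 -2.1  8.8] w 0.0394
```

View pics/w3.png

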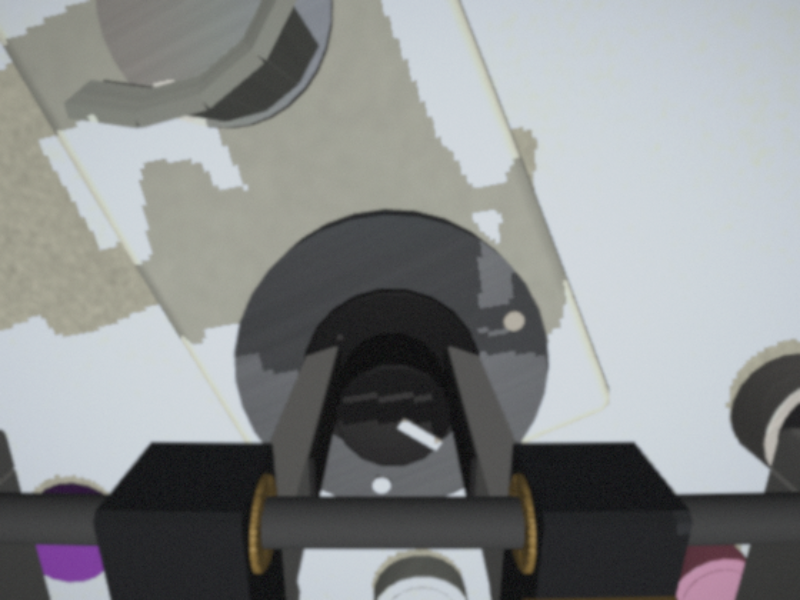

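Call:
{"api": "arm_command", "payload": {"commands": "-1 0 2.5 0.5 0.3 3 0; 0 0 -4 0 0 0 0; 0 0 -4 0 0 0 0; 0 0 0 0 0 0 0; 0 0 0 0 0 0 0.6; 0 0 0 0 0 0 0.8; 0 0 0 0 0 0 1; 0 0 0 0 0 0 1"}}

```text
time: 8.3
tool_pos: [0.5747, 0.2065, 0.0872]
ee_rot: [3.135, -0.018, 1.336]
wrist_force: [1.3, -0.1, -1.2]
width: 0.0761
```

Run:
```python
from h import *
st();plan((.57,.206,.15,1.4,1),(.50,.20,.24,1.6,1),(.50,.04,.26,1.84,1))
```

```text
t 8.30 [0.5747 0.2065 0.0872] [ 3.135 -0.018  1.336] q6 0.48 F [ 1.3 -0.1 -1.2] w 0.0761
-0.2 -2.0 -31.4 0.2 -0.5 -1.8 1; -0.4 -2.2 -31.4 0.2 -0.5 -1.8 1; -5.9 -22.7 -30.0 0.0 0.0 -3.8 1; -4.4 -23.0 -30.0 0.0 0.0 -3.8 1; -2.9 -23.2 -30.0 0.0 0.0 -3.8 1; -40.0 -1.2 -5.0 -0.0 0.0 -3.4 1; -39.8 -3.6 -5.0 -0.0 0.0 -3.4 1; -39.6 -5.9 -5.0 -0.0 0.0 -3.4 1; -39.1 -8.3 -5.0 -0.0 0.0 -3.4 1
```

Call:
{"api": "arm_command", "payload": {"commands": "0 -2 -31 0.2 -0.5 -1.8 1; 0 -2 -31 0.2 -0.5 -1.8 1; -6 -23 -30 0 0 -3.8 1; -4 -23 -30 0 0 -3.8 1; -3 -23 -30 0 0 -3.8 1; -40 -1 -5 0 0 -3.4 1; -40 -4 -5 0 0 -3.4 1; -40 -6 -5 0 0 -3.4 1; -39 -8 -5 0 0 -3.4 1; 0 0 0 0 0 0 1"}}

```text
time: 9.55
tool_pos: [0.4996, 0.0366, 0.266]
ee_rot: [3.138, 0.001, 1.854]
wrist_force: [0.8, 0.4, -0.3]
width: 0.0942
```

Run:
```python
from h import *
st()
p=snapshot("scene");cv2.imwrite("pics/s2.png",cv2.resize(p["img"][130:330,180:460],(800,571),interpolation=cv2.INTER_CUBIC))
for q,z in[("thick1",.009),("thin1",.006),("fill_line",.113),("tube_floor",.056),("cover",.137)]:print(q,find(p,q,z))
p=snapshot("wrist");cv2.imwrite("pics/w4.png",cv2.resize(p["img"],(800,600)))
for q,z in[("thick1",.009),("thin1",.006)]:print(q,find(p,q,z))
```

```text
t 9.55 [0.4996 0.0366 0.266 ] [3.138e+00 1.000e-03 1.854e+00] q6 -0.32 F [ 0.8  0.4 -0.3] w 0.0942
thick1 [(0.78, 226, 219, [0.561, -0.186, 0.009]), (0.75, 288, 226, [0.558, 0.008, 0.009]), (0.67, 270, 272, [0.737, -0.017, 0.009]), (0.55, 304, 200, [0.444, 0.043, 0.009]), (0.52, 294, 256, [0.672, 0.043, 0.009]), (0.52, 323, 187, [0.372, 0.095, 0.009])]
thin1 [(0.71, 196, 187, [0.437, -0.319, 0.006]), (0.68, 264, 199, [0.457, -0.085, 0.006]), (0.62, 240, 246, [0.659, -0.122, 0.006])]
fill_line [(0.75, 407, 210, [0.533, 0.351, 0.113])]
tube_floor [(0.55, 407, 224, [0.536, 0.36, 0.056])]Traceback (most recent call last):
  File "<stdin>", line 4, in <module>
  File "h.py", line 16, in find
    for r in models.tip_of(q,p):
             ~~~~~~~~~~~~~^^^^^
ValueError: it knows: espresso_cup, feeder, fill_line, milk_jug, mug, portafilter, selector_grip, tamper, thick, thin, tube_floor
```

View pics/s2.png

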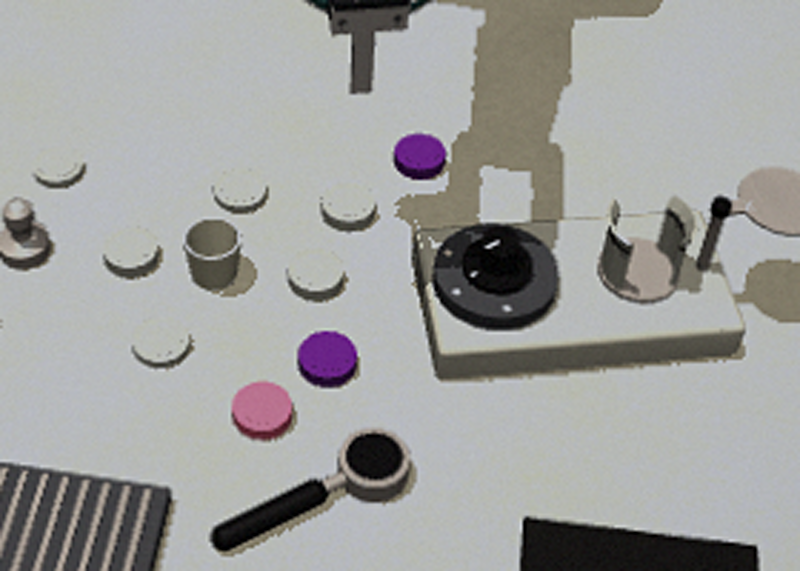

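Run:
```python
from h import *
p=snapshot("wrist");cv2.imwrite("pics/w4.png",cv2.resize(p["img"],(800,600)))
for q,z in[("thick1",.009),("thin1",.006)]:print(q,find(p,q,z))
```

```text
thick1 [(0.98, 397, 207, [0.664, 0.041, 0.009]), (0.83, 436, 260, [0.745, -0.014, 0.009]), (0.81, 171, 87, [0.355, 0.102, 0.009]), (0.74, 310, 205, [0.557, 0.011, 0.009]), (0.6, 265, 334, [0.555, -0.191, 0.009]), (0.56, 239, 162, [0.454, 0.038, 0.009])]
thin1 [(0.91, 208, 250, [0.445, -0.088, 0.006]), (0.85, 359, 318, [0.677, -0.129, 0.006]), (0.58, 170, 376, [0.437, -0.308, 0.006]), (0.26, 286, 277, [0.558, -0.097, 0.006])]
```

View pics/w4.png

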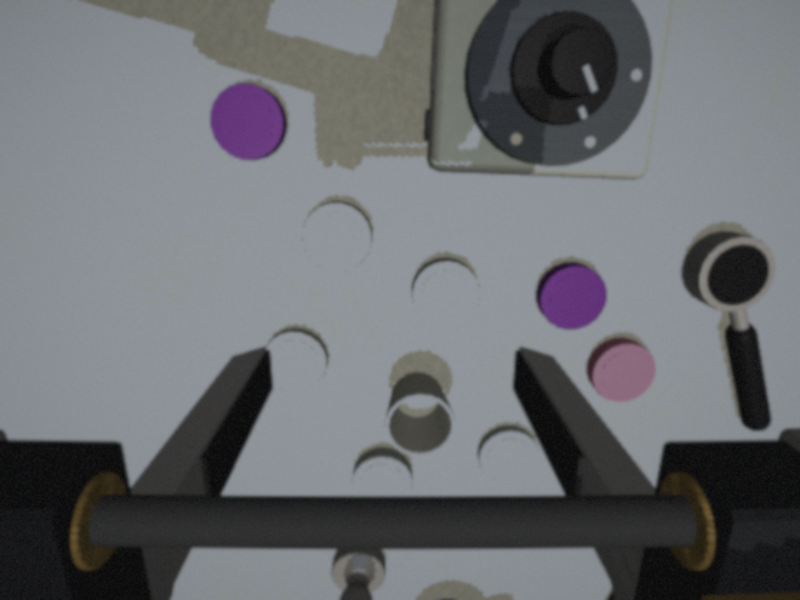

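Run:
```python
from h import *
plan((.454,.037,.06,1.839,.9))
```

```text
2.1 -8.9 41.0 0.0 -0.0 0.2 0.9; 2.0 -8.9 41.0 0.0 -0.0 0.2 0.9; 2.0 -8.9 41.0 0.0 -0.0 0.2 0.9; 2.0 -8.9 41.0 0.0 -0.0 0.2 0.9; 1.9 -8.9 41.0 0.0 -0.0 0.2 0.9
```

Call:
{"api": "arm_command", "payload": {"commands": "2 -9 41 0 0 0.2 0.9; 2 -9 41 0 0 0.2 0.9; 2 -9 41 0 0 0.2 0.9; 2 -9 41 0 0 0.2 0.9; 2 -9 41 0 0 0.2 0.9; 0 0 0 0 0 0 0.9; 0 0 0 0 0 0 0.9"}}

```text
time: 10.82
tool_pos: [0.4547, 0.0407, 0.0565]
ee_rot: [3.134, 0.001, 1.848]
wrist_force: [-0.3, 0.0, -0.2]
width: 0.0846
```

Run:
```python
from h import *
st()
p=snapshot("wrist");cv2.imwrite("pics/w5.png",cv2.resize(p["img"],(800,600)))
for q,z in[("thick1",.009),("thin1",.006)]:print(q,find(p,q,z))
st();plan((.454,.037,.004,1.839,.9))
```

```text
t 10.82 [0.4547 0.0407 0.0565] [3.134e+00 1.000e-03 1.848e+00] q6 -0.31 F [-0.3  0.  -0.2] w 0.0846
thick1 [(0.91, 268, 236, [0.452, 0.034, 0.009]), (0.64, 397, 299, [0.557, 0.013, 0.009]), (0.63, 545, 299, [0.666, 0.042, 0.009]), (0.63, 146, 93, [0.355, 0.104, 0.009])]
thin1 [(0.97, 218, 375, [0.446, -0.092, 0.006])]
t 10.97 [0.455  0.0404 0.0568] [3.133e+00 1.000e-03 1.848e+00] q6 -0.31 F [ 0.   1.2 -0.1] w 0.0845
-1.5 -1.2 26.4 0.2 0.0 0.2 0.9; -1.5 -1.1 26.4 0.2 0.0 0.2 0.9
```

View pics/w5.png

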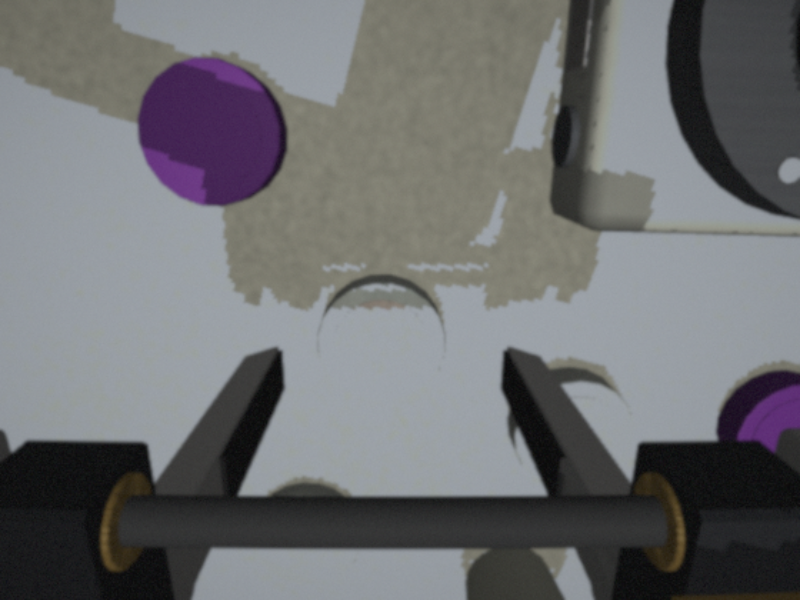

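Call:
{"api": "arm_command", "payload": {"commands": "-2.5 -1.5 26 0.2 0 0.2 0.9; -2.5 -1 25 0.2 0 0.2 0.9; 0 0 1 0 0 0 0; 0 0 0 0 0 0 0; 0 0 0 0 0 0 0; 0 0 0 0 0 0 0; 0 0 0 0 0 0 0"}}

```text
time: 11.85
tool_pos: [0.4636, 0.0348, 0.0141]
ee_rot: [3.121, 0.007, 1.841]
wrist_force: [-0.5, -0.6, -0.8]
width: 0.0591
```

Run:
```python
from h import *
st();plan((.47,.05,.2,1.839,0),(.529,.354,.22,1.839,0))
```

```text
t 11.85 [0.4636 0.0348 0.0141] [3.121 0.007 1.841] q6 -0.32 F [-0.5 -0.6 -0.8] w 0.0591
2.9 3.5 -46.4 0.3 0.1 0.0 0; 3.0 3.3 -46.4 0.3 0.1 0.0 0; 3.1 3.0 -46.5 0.3 0.1 0.0 0; 3.2 2.8 -46.5 0.3 0.1 0.0 0; 39.6 19.6 -2.9 -0.0 -0.0 0.0 0; 39.6 19.6 -2.9 -0.0 -0.0 0.0 0; 39.6 19.6 -2.9 -0.0 -0.0 0.0 0; 39.6 19.6 -2.9 -0.0 -0.0 0.0 0; 39.6 19.6 -2.9 -0.0 -0.0 0.0 0; 39.6 19.6 -2.9 -0.0 -0.0 0.0 0; 39.6 19.6 -2.9 -0.0 -0.0 0.0 0
```

Call:
{"api": "arm_command", "payload": {"commands": "0 0 0 0 0 0 0.9; 0 0 0 0 0 0 0.9; 0 0 4 0.5 0 0 0.9; 0 0 4 0.5 0 0 0.9; 0 0 2 0 0 0 0.9; 0 0 0 0 0 0 0.9; 0 0 0 0 0 0 0.9"}}

```text
time: 12.72
tool_pos: [0.4636, 0.0348, 0.0032]
ee_rot: [3.141, 0.007, 1.841]
wrist_force: [0.0, -0.5, -0.2]
width: 0.0844
```

Run:
```python
from h import *
st()
p=snapshot("wrist");cv2.imwrite("pics/w6.png",cv2.resize(p["img"],(800,600)))
for q,z in[("thick1",.009)]:print(q,find(p,q,z))
for i in range(4): snapshot("wrist");st()
```

```text
t 12.72 [0.4636 0.0348 0.0032] [3.141 0.007 1.841] q6 -0.31 F [ 0.  -0.5 -0.2] w 0.0844
thick1 [(0.93, 93, 77, [0.357, 0.103, 0.009]), (0.79, 278, 260, [0.465, 0.037, 0.009]), (0.7, 420, 335, [0.558, 0.013, 0.009])]
t 12.88 [0.4637 0.0348 0.0033] [3.14  0.007 1.841] q6 -0.31 F [0.  0.  0.8] w 0.0845
t 12.93 [0.4637 0.0348 0.0034] [3.14  0.007 1.841] q6 -0.31 F [-0.   0.6  0.5] w 0.0844
t 12.97 [0.4638 0.0348 0.0034] [3.14  0.007 1.841] q6 -0.31 F [0.7 0.7 0.9] w 0.0842
t 13.03 [0.4638 0.0348 0.0034] [3.14  0.007 1.841] q6 -0.31 F [ 0.4  0.4 -0.2] w 0.0847
```

Call:
{"api": "arm_command", "payload": {"commands": "2 0 0 0 0 0 0.9; 0 0 0 0 0 0 0; 0 0 0 0 0 0 0; 0 0 0 0 0 0 0; 0 0 0 0 0 0 0; 0 0 -10 0 0 0 0; 0 0 -25 0 0 0 0; 0 0 -45 0 0 0 0; 0 0 -45 0 0 0 0; 0 0 -40 0 0 0 0; 0 0 -20 0 0 0 0; 0 0 -5 0 0 0 0"}}

```text
time: 14.52
tool_pos: [0.4619, 0.0381, 0.2025]
ee_rot: [3.139, 0.007, 1.841]
wrist_force: [0.4, 0.2, -1.6]
width: 0.0593
```

Run:
```python
from h import *
st();plan((.529,.354,.22,1.839,0))
```

```text
t 14.53 [0.4619 0.0381 0.2025] [3.139 0.007 1.841] q6 -0.31 F [ 0.4  0.2 -1.6] w 0.0593
40.9 21.3 -2.7 0.0 0.1 0.0 0; 40.9 21.3 -2.7 0.0 0.1 0.0 0; 40.9 21.3 -2.7 0.0 0.1 0.0 0; 40.9 21.3 -2.6 0.0 0.1 0.0 0; 41.0 21.2 -2.6 0.0 0.1 0.0 0; 41.0 21.2 -2.6 0.0 0.1 0.0 0; 41.0 21.2 -2.5 0.0 0.1 0.0 0
```

Call:
{"api": "arm_command", "payload": {"commands": "20 10 -2 0 0 0 0; 41 21 -3 0 0 0 0; 41 21 -3 0 0 0 0; 41 21 -3 0 0 0 0; 41 21 -3 0 0 0 0; 41 21 -3 0 0 0 0; 41 21 -2 0 0 0 0; 15 8 0 0 0 0 0; 5 3 0 0 0 0 0; 0 0 0 0 0 0 0"}}

```text
time: 15.78
tool_pos: [0.5267, 0.3585, 0.2108]
ee_rot: [-3.13, 0.013, 1.836]
wrist_force: [-0.1, -1.0, -0.4]
width: 0.0591
```

Run:
```python
from h import *
st()
p=snapshot("wrist");cv2.imwrite("pics/w7.png",cv2.resize(p["img"],(800,600)))
for q,z in[("tube_floor",.056),("fill_line",.113)]:print(q,find(p,q,z))
print(proj(p,[[.529,.354,.131]])/.7)
```

```text
t 15.78 [0.5267 0.3585 0.2108] [-3.13   0.013  1.836] q6 0.25 F [-0.1 -1.  -0.4] w 0.0591
tube_floor [(0.65, 282, 199, [0.535, 0.35, 0.056]), (0.43, 232, 417, [0.551, 0.065, 0.056])]
fill_line [(0.78, 281, 223, [0.535, 0.346, 0.113])]
[[395.21263168 312.96471139]]
```

View pics/w7.png

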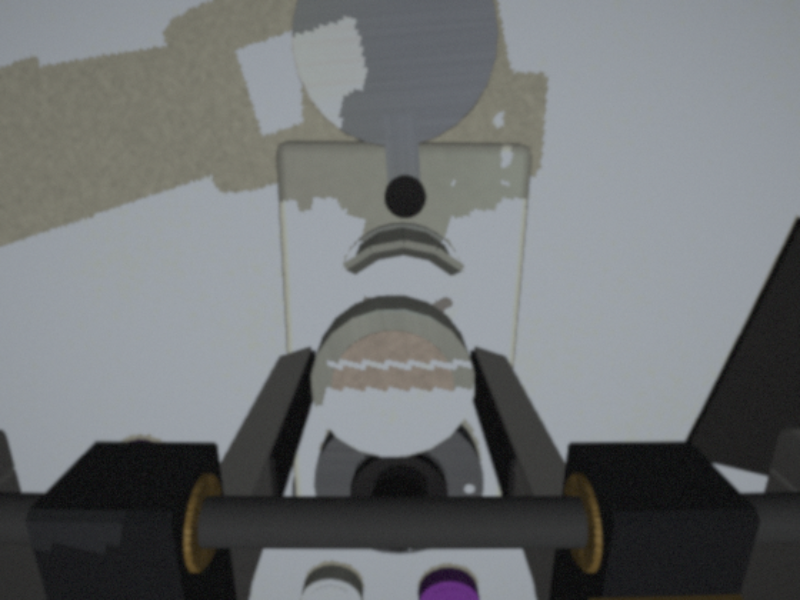

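Run:
```python
from h import *
p=snapshot("wrist")
for n,u,v,z in[("hub",405,196,.146),("wallL",348,262,.131),("wallR",461,268,.131),("wallouter",403,225,.131),("wallinner",403,245,.131),("c3",278,143,.05),("c4",531,146,.05),("podtop",396,391,.2225)]:
    print(n,at(p,u*.7,v*.7,z).round(4))
st()
```

```text
hub [0.517  0.4165 0.146 ]
wallL [0.498  0.3742 0.131 ]
wallR [0.5561 0.3867 0.131 ]
wallouter [0.5206 0.4006 0.131 ]
wallinner [0.5234 0.3905 0.131 ]
c3 [0.4326 0.4183 0.05  ]
c4 [0.5911 0.4594 0.05  ]
podtop [0.5296 0.3551 0.2225]
t 15.97 [0.5269 0.3582 0.2118] [-3.132  0.012  1.835] q6 0.25 F [-0.1 -0.7 -0.5] w 0.0591
```

Run:
```python
from h import *
plan((.534,.351,.15,1.839,0),(.534,.351,.065,1.839,0,4))
```

```text
-4.0 2.8 30.9 -0.3 0.3 -0.1 0; -4.2 2.6 30.9 -0.3 0.3 -0.1 0; 0.0 -0.0 21.3 0.0 0.0 0.0 0; 0.0 -0.0 21.3 0.0 0.0 0.0 0; 0.0 -0.0 21.3 0.0 0.0 0.0 0; 0.0 -0.0 21.3 0.0 0.0 0.0 0
```

Call:
{"api": "arm_command", "payload": {"commands": "-4 2.8 10 -0.3 0.3 0 0; -4.2 2.6 20 -0.3 0.3 0 0; 0 0 20 0 0 0 0; 0 0 10 0 0 0 0; 0 0 2 0 0 0 0; 0 0 0 0 0 0 0"}}

```text
time: 16.73
tool_pos: [0.5358, 0.3474, 0.1484]
ee_rot: [3.138, 0.001, 1.831]
wrist_force: [-0.4, -0.6, 0.1]
width: 0.0595
```

Run:
```python
from h import *
plan((.534,.351,.065,1.839,0));st()
```

```text
2.0 -0.6 41.7 0.1 0.0 -0.2 0; 2.0 -0.5 41.7 0.1 0.0 -0.2 0
t 16.73 [0.5358 0.3474 0.1484] [3.138e+00 1.000e-03 1.831e+00] q6 0.23 F [-0.4 -0.6  0.1] w 0.0595
```

Call:
{"api": "arm_command", "payload": {"commands": "2.5 -1 10 0 0 0 0; 0 0 20 0 0 0 0; 0 0 20 0 0 0 0; 0 0 15 0 0 0 0; 0 0 8 0 0 0 0; 0 0 3 0 0 0 0; 0 0 0 0 0 0 0"}}

```text
time: 17.6
tool_pos: [0.536, 0.3519, 0.0724]
ee_rot: [3.131, -0.001, 1.832]
wrist_force: [0.4, 0.2, 0.2]
width: 0.0594
```

Call:
{"api": "arm_command", "payload": {"commands": "-2 -0.5 4 0.4 0 0 0; 0 0 4 0 0 0 0; 0 0 2 0 0 0 0; 0 0 0 0 0 0 0"}}

```text
time: 18.1
tool_pos: [0.5372, 0.3501, 0.0635]
ee_rot: [3.135, -0.001, 1.831]
wrist_force: [-0.6, -0.4, 0.6]
width: 0.0594
```

Call:
{"api": "arm_command", "payload": {"commands": "0 0 1 0 0 0 0.9; 0 0 0 0 0 0 0.9; 0 0 0 0 0 0 0.9; 0 0 0 0 0 0 0.9; 0 0 -15 0 0 0 0.9; 0 0 -40 0 0 0 0.9; 0 0 -50 0 0 0 0.9; 0 0 -30 0 0 0 0.9; 0 0 -10 0 0 0 0.9"}}

```text
time: 19.23
tool_pos: [0.5362, 0.3497, 0.2154]
ee_rot: [3.133, -0.002, 1.832]
wrist_force: [-0.8, -0.6, 0.3]
width: 0.0847
```

Run:
```python
from h import *
st()
p=snapshot("wrist");cv2.imwrite("pics/w8.png",cv2.resize(p["img"],(800,600)))
for q in("thick","thin"):print(q,find(p,q,.065))
plan((.558,.012,.20,1.839,.9),(.558,.012,.05,1.839,.9))
```

```text
t 19.23 [0.5362 0.3497 0.2154] [ 3.133e+00 -2.000e-03  1.832e+00] q6 0.23 F [-0.8 -0.6  0.3] w 0.0847
thick [(0.95, 226, 415, [0.552, 0.071, 0.065]), (0.73, 303, 414, [0.641, 0.096, 0.065]), (0.64, 278, 190, [0.54, 0.353, 0.065])]
thin [(0.48, 271, 228, [0.544, 0.314, 0.065])]
-47.4 -9.3 1.6 0.0 -0.0 -0.1 0.9; -47.4 -9.3 1.6 0.0 -0.0 -0.1 0.9; -47.4 -9.4 1.6 0.0 -0.0 -0.1 0.9; -47.4 -9.4 1.6 0.0 -0.0 -0.1 0.9; -47.3 -9.5 1.7 0.0 -0.0 -0.1 0.9; -47.3 -9.5 1.7 0.0 -0.0 -0.1 0.9; -47.3 -9.6 1.7 0.0 -0.0 -0.1 0.9; 0.0 -0.0 37.5 -0.0 0.0 0.0 0.9; 0.0 -0.0 37.5 -0.0 0.0 0.0 0.9; 0.0 -0.0 37.5 -0.0 0.0 0.0 0.9; 0.0 -0.0 37.5 -0.0 0.0 0.0 0.9
```

View pics/w8.png

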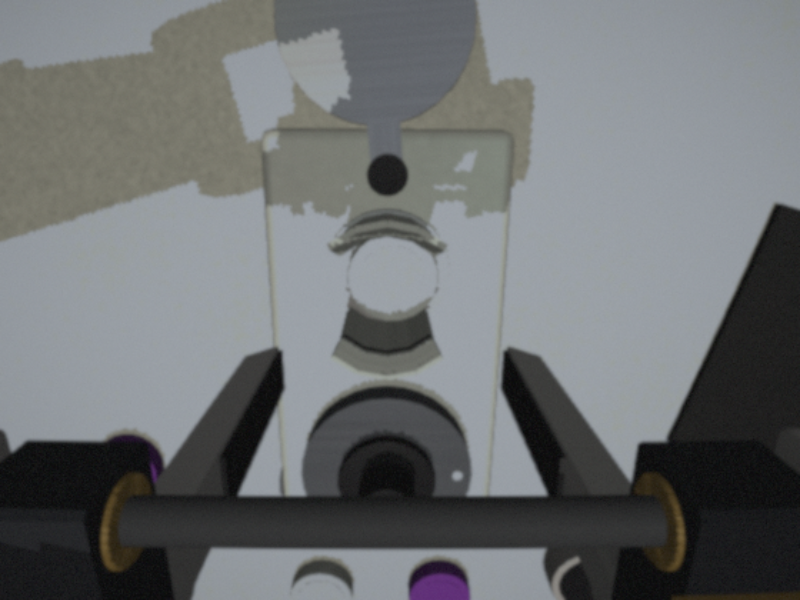

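Call:
{"api": "arm_command", "payload": {"commands": "-24 -5 1 0 0 0 0.9; -48 -9 2 0 0 0 0.9; -48 -9 2 0 0 0 0.9; -48 -9 2 0 0 0 0.9; -48 -9 2 0 0 0 0.9; -48 -9 2 0 0 0 0.9; -40 -9 2 0 0 0 0.9; -16 -5 10 0 0 0 0.9; 0 0 35 0 0 0 0.9; 0 0 40 0 0 0 0.9; 0 0 30 0 0 0 0.9; 0 0 10 0 0 0 0.9"}}

```text
time: 20.88
tool_pos: [0.5382, 0.0007, 0.0479]
ee_rot: [-3.108, -0.002, 1.826]
wrist_force: [-0.3, 0.3, -0.2]
width: 0.0846
```

Run:
```python
from h import *
st()
p=snapshot("wrist")
for q,z in(("thick",.009),("thin",.006)):print(q,find(p,q,z))
plan((.558,.012,.004,1.839,.9))
```

```text
t 20.88 [0.5382 0.0007 0.0479] [-3.108e+00 -2.000e-03  1.826e+00] q6 -0.35 F [-0.3  0.3 -0.2] w 0.0846
thick [(0.96, 480, 227, [0.665, 0.04, 0.009]), (0.74, 548, 321, [0.742, -0.013, 0.009]), (0.56, 309, 222, [0.557, 0.014, 0.009])]
thin [(0.82, 123, 313, [0.446, -0.091, 0.006])]
3.4 10.5 23.3 -0.8 -0.0 -0.4 0.9; 3.3 10.2 23.4 -0.8 -0.0 -0.4 0.9
```

Call:
{"api": "arm_command", "payload": {"commands": "4 10 5 -0.8 0 -0.4 0.9; 3.5 10 5 -0.8 0 -0.4 0.9; 1 1 10 0 0 0 0.9; 0 0 10 0 0 0 0.9; 0 0 5 0 0 0 0.9; 0 0 0 0 0 0 0.9"}}

```text
time: 21.78
tool_pos: [0.5629, 0.0154, 0.0171]
ee_rot: [3.134, 0.002, 1.842]
wrist_force: [0.7, -0.4, 0.4]
width: 0.0848
```

Run:
```python
from h import *
st()
p=snapshot("wrist")
for q,z in(("thick",.009),):print(q,find(p,q,z))
plan((.557,.0135,.004,1.839,.9))
```

```text
t 21.77 [0.5629 0.0154 0.0171] [3.134e+00 2.000e-03 1.842e+00] q6 -0.35 F [ 0.7 -0.4  0.4] w 0.0848
thick [(0.84, 263, 254, [0.557, 0.013, 0.009]), (0.77, 453, 255, [0.664, 0.041, 0.009])]
-0.1 -6.7 13.7 0.5 0.1 0.1 0.9
```

Call:
{"api": "arm_command", "payload": {"commands": "0 -5 5 0.4 0 0 0.9; 0 -1 5 0 0 0 0.9; 0 0 3 0 0 0 0.9; 0 0 0 0 0 0 0; 0 0 0 0 0 0 0; 0 0 0 0 0 0 0; 0 0 0 0 0 0 0"}}

```text
time: 22.75
tool_pos: [0.5577, 0.0134, 0.0046]
ee_rot: [3.139, 0.003, 1.841]
wrist_force: [-0.6, -0.2, -1.7]
width: 0.0592
```

Run:
```python
from h import *
st()
```

```text
t 22.75 [0.5577 0.0134 0.0046] [3.139e+00 3.000e-03 1.841e+00] q6 -0.35 F [-0.6 -0.2 -1.7] w 0.0592
```

Call:
{"api": "arm_command", "payload": {"commands": "0 0 -10 0 0 0 0; 0 0 -25 0 0 0 0; 0 0 -45 0 0 0 0; 0 0 -50 0 0 0 0; 0 0 -40 0 0 0 0; 0 0 -20 0 0 0 0; 20 4 -3 0 0 0 0; 40 8 -2 0 0 0 0; 48 10 0 0 0 0 0; 48 10 0 0 0 0 0; 48 10 0 0 0 0 0; 48 10 0 0 0 0 0"}}

```text
time: 24.25
tool_pos: [0.5358, 0.2808, 0.2053]
ee_rot: [3.142, 0.001, 1.837]
wrist_force: [-0.5, -0.3, -0.3]
width: 0.0592
```

Run:
```python
from h import *
st();plan((.536,.350,.2,1.839,0))
```

```text
t 24.25 [0.5358 0.2808 0.2053] [3.142e+00 1.000e-03 1.837e+00] q6 0.12 F [-0.5 -0.3 -0.3] w 0.0592
33.3 9.2 2.6 0.0 0.0 -0.1 0; 33.3 9.2 2.7 0.0 0.0 -0.1 0
```

Call:
{"api": "arm_command", "payload": {"commands": "35 9 2 0 0 0 0; 18 5 2 0 0 0 0; 8 2 0 0 0 0 0; 0 0 0 0 0 0 0; 0 0 0 0 0 0 0"}}

```text
time: 24.88
tool_pos: [0.5306, 0.3497, 0.1969]
ee_rot: [-3.134, 0.002, 1.843]
wrist_force: [0.3, -0.5, 0.7]
width: 0.0591
```

Run:
```python
from h import *
st();plan((.536,.350,.2,1.839,0))
```

```text
t 24.88 [0.5306 0.3497 0.1969] [-3.134e+00  2.000e-03  1.843e+00] q6 0.22 F [ 0.3 -0.5  0.7] w 0.0591
-1.2 5.3 -3.2 -0.4 0.1 0.2 0
```

Call:
{"api": "arm_command", "payload": {"commands": "-1 5 10 -0.4 0 0.2 0; 0 0 20 0 0 0 0; 0 0 20 0 0 0 0; 0 0 20 0 0 0 0; 0 0 15 0 0 0 0; 0 0 8 0 0 0 0; 0 0 3 0 0 0 0; 0 0 0 0 0 0 0"}}

```text
time: 25.88
tool_pos: [0.5383, 0.3462, 0.0986]
ee_rot: [3.138, -0.001, 1.831]
wrist_force: [-0.9, 0.4, -1.6]
width: 0.0595
```

Call:
{"api": "arm_command", "payload": {"commands": "3 -1 5 0 0 0.3 0; 0 0 5 0 0 0 0; 0 0 4 0 0 0 0; 0 0 1 0 0 0 0; 0 0 0 0 0 0 0"}}

```text
time: 26.5
tool_pos: [0.5384, 0.3477, 0.0831]
ee_rot: [3.135, 0.002, 1.824]
wrist_force: [-0.0, -0.3, -0.1]
width: 0.0596
```

Call:
{"api": "arm_command", "payload": {"commands": "0 0 1 0 0 0 0.9; 0 0 0 0 0 0 0.9; 0 0 0 0 0 0 0.9; 0 0 0 0 0 0 0.9; 0 0 -15 0 0 0 0.9; 0 0 -40 0 0 0 0.9; 0 0 -45 0 0 0 0.9; 0 0 -20 0 0 0 0.9; 0 0 -5 0 0 0 0.9"}}

```text
time: 27.62
tool_pos: [0.538, 0.3479, 0.2157]
ee_rot: [3.131, 0.001, 1.824]
wrist_force: [-0.2, 0.2, 0.2]
width: 0.0849
```

Run:
```python
from h import *
st()
p=snapshot("wrist");cv2.imwrite("pics/w9.png",p["img"][80:300,180:380])
for q in("thick","thin"):print(q,find(p,q,.083))
plan((.556,-.18,.20,1.839,.9))
```

```text
t 27.62 [0.538  0.3479 0.2157] [3.131e+00 1.000e-03 1.824e+00] q6 0.23 F [-0.2  0.2  0.2] w 0.0849
thick [(0.95, 306, 412, [0.637, 0.113, 0.083]), (0.72, 275, 196, [0.54, 0.348, 0.083])]
thin []
-46.8 -10.4 1.2 0.0 0.0 -0.1 0.9; -46.8 -10.4 1.2 0.0 0.0 -0.1 0.9; -46.8 -10.5 1.2 0.0 0.0 -0.1 0.9; -46.8 -10.6 1.2 0.0 0.0 -0.1 0.9; -46.8 -10.6 1.2 0.0 0.0 -0.1 0.9; -46.8 -10.7 1.2 0.0 0.0 -0.1 0.9; -46.8 -10.7 1.2 0.0 0.0 -0.1 0.9; -46.7 -10.8 1.2 0.0 0.0 -0.1 0.9; -46.7 -10.9 1.2 0.0 0.0 -0.1 0.9; -46.7 -10.9 1.1 0.0 0.0 -0.1 0.9; -46.7 -11.0 1.1 0.0 0.0 -0.1 0.9
```

View pics/w9.png

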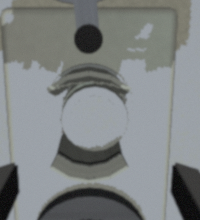

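Call:
{"api": "arm_command", "payload": {"commands": "-24 -5 1 0 0 0 0.9; -47 -11 1 0 0 0 0.9; -47 -11 1 0 0 0 0.9; -47 -11 1 0 0 0 0.9; -47 -11 1 0 0 0 0.9; -47 -11 1 0 0 0 0.9; -47 -11 1 0 0 0 0.9; -47 -11 1 0 0 0 0.9; -47 -11 1 0 0 0 0.9; -47 -11 1 0 0 0 0.9; -30 -7 0 0 0 0 0.9; -12 -2 0 0 0 0 0.9"}}

```text
time: 29.28
tool_pos: [0.5338, -0.1847, 0.1854]
ee_rot: [-3.112, 0.001, 1.816]
wrist_force: [-0.2, 0.8, 0.3]
width: 0.0847
```

Run:
```python
from h import *
st()
p=snapshot("wrist")
for q,z in(("thick",.009),("thin",.006),("espresso_cup",0),("tamper",0)):print(q,find(p,q,z))
plan((.556,-.188,.06,1.839,.9))
```

```text
t 29.27 [ 0.5338 -0.1847  0.1854] [-3.112e+00  1.000e-03  1.816e+00] q6 -0.67 F [-0.2  0.8  0.3] w 0.0847
thick [(0.62, 539, 70, [0.744, -0.014, 0.009])]
thin [(0.98, 169, 266, [0.437, -0.306, 0.006]), (0.96, 213, 70, [0.444, -0.091, 0.006]), (0.94, 424, 168, [0.673, -0.13, 0.006])]
espresso_cup [(0.67, 328, 108, [0.562, -0.098, 0.0])]
tamper [(0.74, 281, 293, [0.568, -0.31, 0.0])]
-3.8 7.2 42.1 -0.5 0.0 -0.4 0.9; -3.9 6.8 42.1 -0.5 0.0 -0.4 0.9; -3.9 6.4 42.2 -0.5 0.0 -0.4 0.9
```

Call:
{"api": "arm_command", "payload": {"commands": "-3 7 20 -0.5 0 -0.4 0.9; 0 7 30 -0.5 0 -0.4 0.9; 0 7 30 -0.5 0 -0.4 0.9; 0 0 10 0 0 0 0.9; 0 0 4 0 0 0 0.9; 0 0 0 0 0 0 0.9"}}

```text
time: 30.28
tool_pos: [0.5585, -0.1722, 0.0942]
ee_rot: [3.136, 0.005, 1.853]
wrist_force: [-0.9, 0.2, 0.9]
width: 0.0845
```

Run:
```python
from h import *
st()
p=snapshot("wrist");cv2.imwrite("pics/w10.png",cv2.resize(p["img"],(800,600)))
for q,z in(("thick",.009),("thin",.006)):print(q,find(p,q,z))
plan((.556,-.188,.02,1.839,.9))
```

```text
t 30.27 [ 0.5585 -0.1722  0.0942] [3.136 0.005 1.853] q6 -0.68 F [-0.9  0.2  0.9] w 0.0845
thick [(0.89, 267, 231, [0.558, -0.19, 0.009]), (0.72, 241, 347, [0.566, -0.302, 0.009])]
thin [(0.73, 151, 63, [0.445, -0.092, 0.006]), (0.73, 97, 315, [0.437, -0.307, 0.006]), (0.65, 425, 198, [0.67, -0.129, 0.006])]
-6.7 -3.8 37.5 0.2 0.2 0.4 0.9; -6.8 -3.6 37.5 0.2 0.2 0.4 0.9
```

View pics/w10.png

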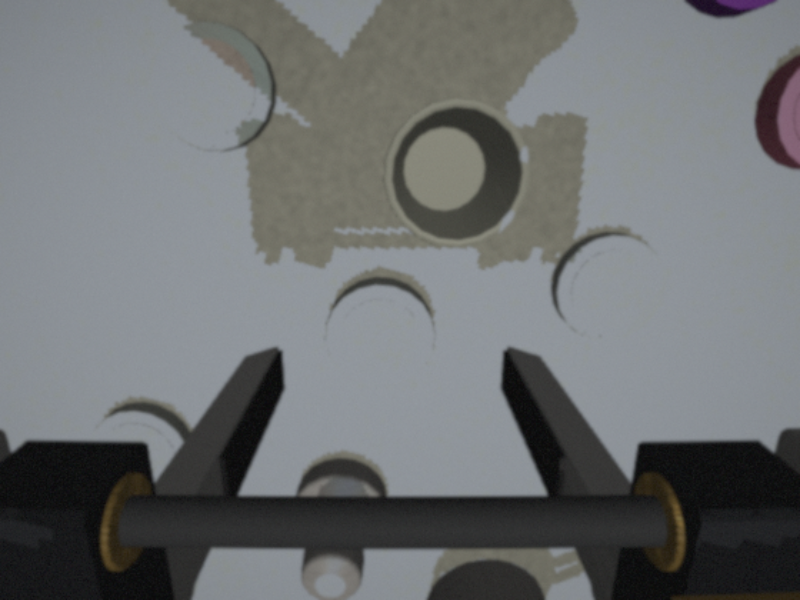

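Call:
{"api": "arm_command", "payload": {"commands": "-8 -2 15 0.2 0.2 0.4 0.9; -6 -2 25 0.2 0.2 0.4 0.9; -2 -1 25 0 0 0 0.9; 0 0 8 0 0 0 0.9; 0 0 2 0 0 0 0.9; 0 0 0 0 0 0 0.9"}}

```text
time: 31.18
tool_pos: [0.56, -0.1936, 0.0184]
ee_rot: [3.139, 0.002, 1.835]
wrist_force: [0.2, -0.6, 0.3]
width: 0.0849
```

Run:
```python
from h import *
st()
p=snapshot("wrist")
for q,z in(("thick",.009),("thin",.006)):print(q,find(p,q,z))
plan((.558,-.190,.0045,1.839,.9))
```

```text
t 31.18 [ 0.56   -0.1936  0.0184] [3.139e+00 2.000e-03 1.835e+00] q6 -0.69 F [ 0.2 -0.6  0.3] w 0.0849
thick [(0.67, 271, 245, [0.557, -0.19, 0.009])]
thin [(0.97, 493, 197, [0.672, -0.131, 0.006]), (0.63, 99, 5, [0.444, -0.091, 0.006])]
4.1 -1.5 14.5 0.2 0.1 -0.2 0.9
```

Call:
{"api": "arm_command", "payload": {"commands": "4 -2 6 0 0 0 0.9; 0 0 5 0 0 0 0.9; 0 0 3 0 0 0 0.9; 0 0 0 0 0 0 0; 0 0 0 0 0 0 0; 0 0 0 0 0 0 0; 0 0 0 0 0 0 0"}}

```text
time: 32.2
tool_pos: [0.558, -0.19, 0.0052]
ee_rot: [3.136, 0.004, 1.836]
wrist_force: [0.0, -0.2, -0.3]
width: 0.0593
```

Call:
{"api": "arm_command", "payload": {"commands": "0 0 -10 0 0 0 0; 0 0 -25 0 0 0 0; 0 0 -45 0 0 0 0; 0 0 -50 0 0 0 0; 0 0 -40 0 0 0 0; 0 0 -20 0 0 0 0; 20 4 -3 0 0 0 0; 40 9 -2 0 0 0 0; 48 11 0 0 0 0 0; 48 11 0 0 0 0 0; 48 11 0 0 0 0 0; 48 11 0 0 0 0 0"}}

```text
time: 33.7
tool_pos: [0.5415, 0.0794, 0.2055]
ee_rot: [3.139, -0.0, 1.832]
wrist_force: [0.4, 1.0, -0.1]
width: 0.0594
```

Run:
```python
from h import *
st();plan((.536,.350,.2,1.839,0))
```

```text
t 33.70 [0.5415 0.0794 0.2055] [ 3.139 -0.     1.832] q6 -0.22 F [ 0.4  1.  -0.1] w 0.0594
43.8 10.8 0.9 0.0 -0.0 -0.1 0; 43.8 10.8 0.9 0.0 -0.0 -0.1 0; 43.8 10.9 0.9 0.0 -0.0 -0.1 0; 43.8 10.9 0.9 0.0 -0.0 -0.1 0; 43.7 11.0 0.9 0.0 -0.0 -0.1 0; 43.7 11.0 0.9 0.0 -0.0 -0.1 0
```

Call:
{"api": "arm_command", "payload": {"commands": "46 11 0 0 0 0 0; 46 11 0 0 0 0 0; 46 11 0 0 0 0 0; 46 11 0 0 0 0 0; 38 10 0 0 0 0 0; 18 5 0 0 0 0 0; 8 2 0 0 0 0 0; 0 0 0 0 0 0 0; 0 0 0 0 0 0 0"}}

```text
time: 34.83
tool_pos: [0.5232, 0.3497, 0.1974]
ee_rot: [-3.128, -0.0, 1.841]
wrist_force: [-0.5, -0.2, -1.3]
width: 0.0595
```

Run:
```python
from h import *
st();plan((.536,.350,.2,1.839,0))
```

```text
t 34.83 [0.5232 0.3497 0.1974] [-3.128 -0.     1.841] q6 0.23 F [-0.5 -0.2 -1.3] w 0.0595
-3.2 12.3 -2.8 -0.8 -0.0 0.1 0
```

Call:
{"api": "arm_command", "payload": {"commands": "-2 7 8 -0.4 0 0 0; 0 4 15 -0.4 0 0 0; 0 0 20 0 0 0 0; 0 0 18 0 0 0 0; 0 0 10 0 0 0 0; 0 0 4 0 0 0 0; 0 0 0 0 0 0 0"}}

```text
time: 35.7
tool_pos: [0.5362, 0.3469, 0.1163]
ee_rot: [-3.141, 0.001, 1.836]
wrist_force: [-0.3, -0.5, 0.1]
width: 0.0596
```

Call:
{"api": "arm_command", "payload": {"commands": "2.5 0 5 0 0 0 0; 0 0 6 0 0 0 0; 0 0 4 0 0 0 0; 0 0 2 0 0 0 0; 0 0 0 0 0 0 0"}}

```text
time: 36.33
tool_pos: [0.5364, 0.3502, 0.1002]
ee_rot: [3.138, 0.0, 1.836]
wrist_force: [-0.2, 0.2, -0.7]
width: 0.0594
```

Call:
{"api": "arm_command", "payload": {"commands": "0 0 1 0 0 0 0.9; 0 0 0 0 0 0 0.9; 0 0 0 0 0 0 0.9; 0 0 0 0 0 0 0.9; 0 0 -15 0 0 0 0.9; 0 0 -35 0 0 0 0.9; 0 0 -35 0 0 0 0.9; 0 0 -20 0 0 0 0.9; 0 0 -5 0 0 0 0.9"}}

```text
time: 37.45
tool_pos: [0.5366, 0.3504, 0.2175]
ee_rot: [3.134, -0.001, 1.836]
wrist_force: [0.6, -0.1, 0.2]
width: 0.0845
```

Run:
```python
from h import *
st()
p=snapshot("wrist");cv2.imwrite("pics/w11.png",cv2.resize(p["img"][80:300,180:380],(600,660)[::1])[:600])
for q in("thick","thin"):print(q,find(p,q,.101))
plan((.445,-.088,.20,1.839,.9))
```

```text
t 37.45 [0.5366 0.3504 0.2175] [ 3.134e+00 -1.000e-03  1.836e+00] q6 0.23 F [ 0.6 -0.1  0.2] w 0.0845
thick [(0.86, 301, 412, [0.627, 0.133, 0.101]), (0.59, 274, 201, [0.537, 0.351, 0.101])]
thin []
-44.3 -22.5 1.5 0.0 0.0 -0.0 0.9; -44.3 -22.5 1.5 0.0 0.0 -0.0 0.9; -44.3 -22.5 1.5 0.0 0.0 -0.0 0.9; -44.3 -22.5 1.6 0.0 0.0 -0.0 0.9; -44.3 -22.5 1.6 0.0 0.0 -0.0 0.9; -44.3 -22.6 1.6 0.0 0.0 -0.0 0.9; -44.3 -22.6 1.6 0.0 0.0 -0.0 0.9; -44.3 -22.6 1.6 0.0 0.0 -0.0 0.9; -44.3 -22.6 1.6 0.0 0.0 -0.0 0.9
```

View pics/w11.png

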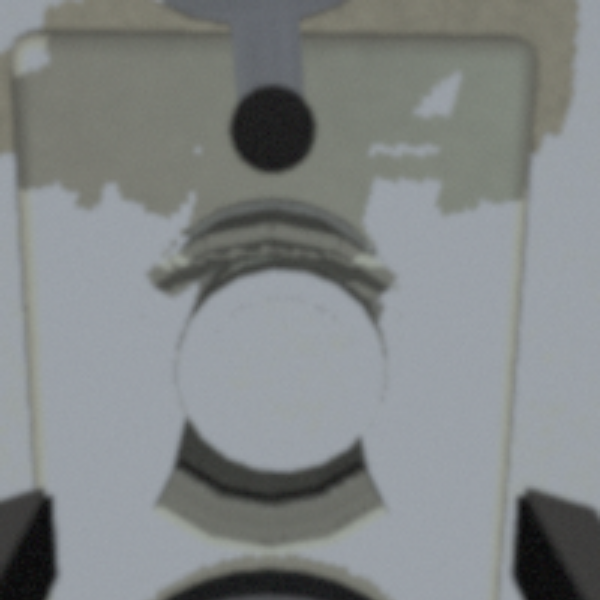

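Call:
{"api": "arm_command", "payload": {"commands": "-22 -11 1 0 0 0 0.9; -44 -22 1 0 0 0 0.9; -44 -22 1 0 0 0 0.9; -44 -22 1 0 0 0 0.9; -44 -22 1 0 0 0 0.9; -44 -22 1 0 0 0 0.9; -44 -22 1 0 0 0 0.9; -44 -22 1 0 0 0 0.9; -35 -17 15 0 0 0 0.9; -18 -9 30 0 0 0 0.9; 0 0 30 0 0 0 0.9; 0 0 10 0 0 0 0.9"}}

```text
time: 39.1
tool_pos: [0.4383, -0.0836, 0.1014]
ee_rot: [-3.115, -0.004, 1.836]
wrist_force: [0.5, -0.7, -0.2]
width: 0.0846
```

Run:
```python
from h import *
st()
p=snapshot("wrist")
for q,z in(("thick",.009),("thin",.006)):print(q,find(p,q,z))
plan((.445,-.091,.03,1.839,.9))
```

```text
t 39.10 [ 0.4383 -0.0836  0.1014] [-3.115 -0.004  1.836] q6 -0.57 F [ 0.5 -0.7 -0.2] w 0.0846
thick []
thin [(0.84, 217, 415, [0.437, -0.307, 0.006]), (0.75, 283, 220, [0.445, -0.092, 0.006])]
-4.3 2.2 37.0 -0.7 -0.0 -0.0 0.9; -4.2 1.7 37.1 -0.7 -0.0 -0.0 0.9
```

Call:
{"api": "arm_command", "payload": {"commands": "-4 2 15 -0.8 0 0 0.9; -4 2 25 -0.7 0 0 0.9; 0 0 25 0 0 0 0.9; 0 0 10 0 0 0 0.9; 0 0 3 0 0 0 0.9; 0 0 0 0 0 0 0.9"}}

```text
time: 40.0
tool_pos: [0.4543, -0.0906, 0.0337]
ee_rot: [3.122, 0.008, 1.842]
wrist_force: [0.1, 0.6, 0.2]
width: 0.0848
```

Run:
```python
from h import *
st()
p=snapshot("wrist")
for q,z in(("thick",.009),("thin",.006)):print(q,find(p,q,z))
plan((.445,-.092,.0035,1.839,.9))
```

```text
t 40.00 [ 0.4543 -0.0906  0.0337] [3.122 0.008 1.842] q6 -0.60 F [0.1 0.6 0.2] w 0.0848
thick []
thin [(0.68, 260, 237, [0.446, -0.091, 0.006])]
1.5 -9.9 30.0 1.1 0.5 0.2 0.9
```

Call:
{"api": "arm_command", "payload": {"commands": "0.5 -5 5 0.6 0.3 0 0.9; 0.5 -3 10 0.5 0.2 0 0.9; 0 0 8 0 0 0 0.9; 0 0 4 0 0 0 0.9; 0 0 0 0 0 0 0.9"}}

```text
time: 40.78
tool_pos: [0.4458, -0.0921, 0.0047]
ee_rot: [-3.14, -0.001, 1.842]
wrist_force: [-0.5, 0.0, -0.3]
width: 0.0846
```

Run:
```python
from h import *
st();plan((.4455,-.0915,.0035,1.839,.9))
```

```text
t 40.77 [ 0.4458 -0.0921  0.0047] [-3.140e+00 -1.000e-03  1.842e+00] q6 -0.60 F [-0.5  0.  -0.3] w 0.0846
0.6 -0.1 1.2 -0.1 -0.1 0.2 0.9
```

Call:
{"api": "arm_command", "payload": {"commands": "0 0 1 0 0 0 0.5; 0 0 0 0 0 0 0; 0 0 0 0 0 0 0; 0 0 0 0 0 0 0; 0 0 0 0 0 0 0; 0 0 -10 0 0 0 0; 0 0 -25 0 0 0 0; 0 0 -45 0 0 0 0; 0 0 -50 0 0 0 0; 0 0 -40 0 0 0 0; 10 5 -20 0 0 0 0; 25 12 -5 0 0 0 0"}}

```text
time: 42.28
tool_pos: [0.4532, -0.0543, 0.2099]
ee_rot: [3.139, 0.001, 1.839]
wrist_force: [0.3, -0.5, -0.1]
width: 0.0591
```

Run:
```python
from h import *
st();plan((.536,.350,.2,1.839,0))
```

```text
t 42.27 [ 0.4532 -0.0543  0.2099] [3.139e+00 1.000e-03 1.839e+00] q6 -0.51 F [ 0.3 -0.5 -0.1] w 0.0591
40.9 20.8 1.1 0.0 0.0 -0.0 0; 40.9 20.8 1.1 0.0 0.0 -0.0 0; 40.9 20.8 1.1 0.0 0.0 -0.0 0; 40.9 20.8 1.1 0.0 0.0 -0.0 0; 40.9 20.8 1.1 0.0 0.0 -0.0 0; 40.9 20.8 1.1 0.0 0.0 -0.0 0; 40.9 20.8 1.1 0.0 0.0 -0.0 0; 40.9 20.8 1.1 0.0 0.0 -0.0 0; 40.9 20.8 1.1 0.0 0.0 -0.0 0
```

Call:
{"api": "arm_command", "payload": {"commands": "42 21 0 0 0 0 0; 42 21 0 0 0 0 0; 42 21 0 0 0 0 0; 42 21 0 0 0 0 0; 42 21 0 0 0 0 0; 42 21 0 0 0 0 0; 42 21 0 0 0 0 0; 35 18 0 0 0 0 0; 20 10 0 0 0 0 0; 8 4 0 0 0 0 0; 0 0 0 0 0 0 0; 0 0 0 0 0 0 0"}}

```text
time: 43.78
tool_pos: [0.5345, 0.35, 0.2204]
ee_rot: [3.126, 0.006, 1.838]
wrist_force: [-0.3, -0.2, -0.7]
width: 0.0587
```

Run:
```python
from h import *
st();plan((.536,.350,.2,1.839,0))
```

```text
t 43.77 [0.5345 0.35   0.2204] [3.126 0.006 1.838] q6 0.23 F [-0.3 -0.2 -0.7] w 0.0587
-0.3 1.1 20.4 0.9 0.3 -0.1 0
```

Call:
{"api": "arm_command", "payload": {"commands": "0 1 8 0.5 0.3 0 0; 0 0 18 0.4 0 0 0; 0 0 20 0 0 0 0; 0 0 20 0 0 0 0; 0 0 10 0 0 0 0; 0 0 4 0 0 0 0; 0 0 0 0 0 0 0"}}

```text
time: 44.65
tool_pos: [0.5351, 0.3459, 0.1333]
ee_rot: [-3.136, 0.001, 1.833]
wrist_force: [0.2, 0.8, -0.3]
width: 0.059
```

Run:
```python
from h import *
st()
p=snapshot("scene");cv2.imwrite("pics/s3.png",cv2.resize(p["img"][165:255,370:490],(800,600),interpolation=cv2.INTER_CUBIC))
```

```text
t 44.65 [0.5351 0.3459 0.1333] [-3.136e+00  1.000e-03  1.833e+00] q6 0.22 F [ 0.2  0.8 -0.3] w 0.0590
```

View pics/s3.png

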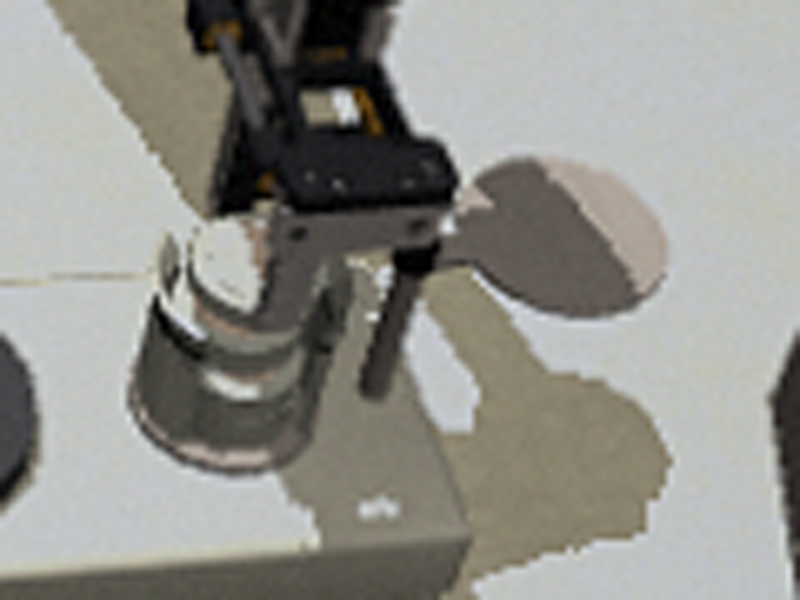

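Call:
{"api": "arm_command", "payload": {"commands": "3 0.5 5 0 0 0.3 0; 1 0 6 0 0 0 0; 0 0 4 0 0 0 0; 0 0 2 0 0 0 0; 0 0 0 0 0 0 0"}}

```text
time: 45.32
tool_pos: [0.5355, 0.351, 0.1175]
ee_rot: [-3.14, 0.0, 1.828]
wrist_force: [-0.5, -0.4, 0.0]
width: 0.059
```

Call:
{"api": "arm_command", "payload": {"commands": "0 0 1.5 0 0 0.3 0; 0 0 0 0 0 0 0; 0 0 0 0 0 0 0.9; 0 0 0 0 0 0 0.9; 0 0 0 0 0 0 0.9; 0 0 0 0 0 0 0.9; 0 0 -15 0 0 0 0.9; 0 0 -30 0 0 0 0.9; 0 0 -30 0 0 0 0.9; 0 0 -15 0 0 0 0.9; 0 0 -5 0 0 0 0.9; 0 0 0 0 0 0 0.9"}}

```text
time: 46.82
tool_pos: [0.536, 0.3512, 0.2174]
ee_rot: [3.14, -0.0, 1.822]
wrist_force: [-0.0, 0.2, 0.1]
width: 0.0847
```

Run:
```python
from h import *
st()
p=snapshot("wrist")
q=snapshot("scene")
for n,z in(("thick",.116),("thin",.116),("selector_grip",.098)):print(n,find(p,n,z),find(q,n,z))
a=cv2.resize(p["img"][80:280,180:380],(600,600));b=cv2.resize(q["img"][185:245,390:410+20],(200,300),interpolation=cv2.INTER_CUBIC)
a[:300,:200]=b;cv2.imwrite("pics/w12.png",a)
plan((.569,.207,.2,2.4,1),(.569,.207,.12,2.4,1))
```

```text
t 46.83 [0.536  0.3512 0.2174] [ 3.14  -0.     1.822] q6 0.24 F [-0.   0.2  0.1] w 0.0847
thick [(0.79, 305, 412, [0.621, 0.149, 0.116]), (0.68, 90, 328, [0.399, 0.194, 0.116])] [(0.82, 324, 185, [0.471, 0.102, 0.116]), (0.67, 294, 254, [0.745, 0.052, 0.116]), (0.64, 405, 208, [0.53, 0.345, 0.116]), (0.59, 403, 219, [0.573, 0.337, 0.116]), (0.59, 269, 272, [0.816, -0.004, 0.116]), (0.39, 405, 216, [0.562, 0.343, 0.116])]
thin [(0.73, 276, 204, [0.537, 0.353, 0.116])] [(0.86, 240, 248, [0.75, -0.095, 0.116]), (0.76, 408, 209, [0.534, 0.353, 0.116]), (0.55, 199, 186, [0.539, -0.268, 0.116])]
selector_grip [(0.83, 275, 349, [0.576, 0.201, 0.098])] [(0.57, 355, 219, [0.58, 0.204, 0.098])]
-36.9 -0.9 4.2 -0.0 -0.0 -8.3 1; -36.4 -6.2 4.2 -0.0 -0.0 -8.3 1; -35.2 -11.4 4.2 -0.0 -0.0 -8.3 1; -33.1 -16.3 4.2 -0.0 -0.0 -8.3 1; 0.0 -0.0 40.0 0.0 0.0 0.0 1; 0.0 -0.0 40.0 0.0 0.0 0.0 1
```

View pics/w12.png

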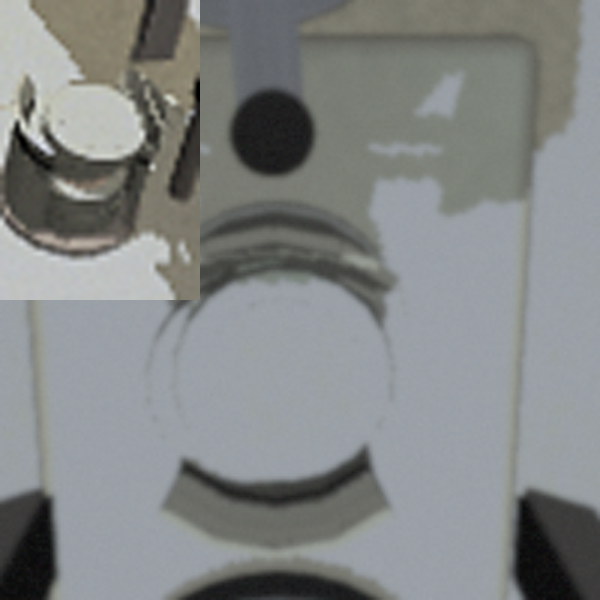

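Run:
```python
from h import *
p=snapshot("wrist");a=np.linspace(0,2*np.pi,73)
for z in(.110,.116,.122):
  for c in((.536,.351),):
    P=proj(p,np.c_[c[0]+.03*np.cos(a),c[1]+.03*np.sin(a),0*a+z]);Q=(P-[180,80])*3
    print(z,"rows",Q[:,1].min().round(),Q[:,1].max().round(),"cols",Q[:,0].min().round(),Q[:,0].max().round())
fy=np.array([-.265,.964])
for z in(.113,):
    w=np.array([.536,.351])-fy*.035;print("line near wall",(proj(p,[[*w,z]])-[180,80])*3)
g=p["img"][80:280,180+90,:].mean(1);print(np.round(g[55:75]),np.round(g[145:180]))
```

```text
0.11 rows 268.0 474.0 cols 176.0 390.0
0.116 rows 272.0 482.0 cols 174.0 392.0
0.122 rows 276.0 490.0 cols 172.0 395.0
line near wall [[285.16910031 493.80345034]]
[ 31.  30.  39.  70. 105. 118. 121. 121. 122. 122. 120. 111.  96.  96.
  95.  83.  68.  58.  61.  67.] [162. 162. 160. 160. 161. 160. 160. 160. 161. 161. 159. 161. 161. 158.
 149. 120.  87.  64.  60.  58.  50.  34.  45.  61.  80. 100. 104. 106.
 105. 105. 102. 104. 107. 108. 105.]
```

Call:
{"api": "arm_command", "payload": {"commands": "-20 0 0 0 0 0 1; -40 0 0 0 0 0 1; -40 0 5 0 0 0 1; -30 -1 10 0 0 0 1; -15 0 15 0 0 0 1; -5 0 20 0 0 0 1; 0 0 15 0 0 0 1; 0 0 5 0 0 0 1; 0 0 0 0 0 0 1"}}

```text
time: 48.4
tool_pos: [0.5738, 0.1957, 0.1434]
ee_rot: [3.141, 0.002, 1.82]
wrist_force: [0.9, 0.9, 0.1]
width: 0.094
```

Run:
```python
from h import *
st();plan((.572,.2055,.12,1.83,1),(.572,.2055,.087,1.83,1))
```

```text
t 48.40 [0.5738 0.1957 0.1434] [3.141e+00 2.000e-03 1.820e+00] q6 -0.01 F [0.9 0.9 0.1] w 0.0940
10.0 0.7 23.4 0.0 0.1 -0.5 1; 0.0 -0.0 33.0 -0.0 0.0 0.0 1
```

Call:
{"api": "arm_command", "payload": {"commands": "5 0 6 0 0 0 1; 4 0 14 0 0 0 1; 0 0 15 0 0 0 1; 0 0 12 0 0 0 1; 0 0 6 0 0 0 1; 0 0 2 0 0 0 1; 0 0 0 0 0 0 1"}}

```text
time: 49.28
tool_pos: [0.5717, 0.2063, 0.0852]
ee_rot: [3.14, 0.002, 1.822]
wrist_force: [0.5, 0.1, -0.7]
width: 0.0941
```

Call:
{"api": "arm_command", "payload": {"commands": "0 0 0 0 0 0 0; 0 0 0 0 0 0 0; 0 0 0 0 0 0 0; 0 0 0 0 0 0 0; 0 0 0 0 0 0 0; 0 0 0 0 0 0 0; 0 0 3 0 0 0 0; 0 0 3 0 0 0 0; 0 0 3 0 0 0 0; 0 0 3 0 0 0 0; 0 0 3 0 0 0 0"}}

```text
time: 50.65
tool_pos: [0.5714, 0.2061, 0.0798]
ee_rot: [3.137, 0.002, 1.822]
wrist_force: [-5.1, -1.1, 8.2]
width: 0.0393
```

Call:
{"api": "arm_command", "payload": {"commands": "0 0 3 0 0 0 0; 0 0 3 0 0 0 0; 0 0 3 0 0 0 0; 0 0 3 0 0 0 0"}}

```text
time: 51.15
tool_pos: [0.5714, 0.2061, 0.0791]
ee_rot: [3.132, 0.003, 1.823]
wrist_force: [-6.5, -1.4, 11.6]
width: 0.0393
```

Call:
{"api": "arm_command", "payload": {"commands": "0 0 3 0 0 8 0; 0 0 3 0.3 0 10 0; 0 0 3 0.3 0 10 0; 0 0 3 0.3 0 10 0; 0 0 3 0.3 0 10 0; 0 0 2.5 0 0 5 0"}}

```text
time: 51.9
tool_pos: [0.5762, 0.2049, 0.0792]
ee_rot: [3.138, -0.007, 0.868]
wrist_force: [-4.5, -1.4, 8.4]
width: 0.0393
```

Call:
{"api": "arm_command", "payload": {"commands": "0 0 3 0 0.3 4 0; 0 0 3 0 0 2 0; 0 0 2 0 0 0 0"}}

```text
time: 52.28
tool_pos: [0.5765, 0.2045, 0.0796]
ee_rot: [3.136, -0.016, 0.76]
wrist_force: [-4.2, -1.0, 9.1]
width: 0.0397
```

Call:
{"api": "arm_command", "payload": {"commands": "0 0 -4 0 0.5 0 0; 0 0 -4 0 0 0 0; 0 0 0 0 0 0 0; 0 0 0 0 0 0 1; 0 0 0 0 0 0 1; 0 0 0 0 0 0 1; 0 0 0 0 0 0 1; 0 0 -20 0 0 0 1; 0 0 -45 0 0 0 1; 0 0 -45 0 0 0 1; 0 0 -20 0 0 0 1; 0 0 -5 0 0 0 1"}}

```text
time: 53.78
tool_pos: [0.5732, 0.2025, 0.225]
ee_rot: [3.136, -0.023, 0.76]
wrist_force: [1.2, 0.1, -0.3]
width: 0.0938
```

Run:
```python
from h import *
st()
p=snapshot("scene");q=snapshot("wrist")
a=cv2.resize(p["img"][170:270,320:450],(624,480),interpolation=cv2.INTER_CUBIC)
cv2.imwrite("pics/end.png",a)
for n,z in(("thick",.009),("thin",.006)):print(n,find(p,n,z))
for n in("mug","milk_jug","tamper","portafilter","espresso_cup"):print(n,find(p,n,0)[:1])
```

```text
t 53.77 [0.5732 0.2025 0.225 ] [ 3.136 -0.023  0.76 ] q6 1.05 F [ 1.2  0.1 -0.3] w 0.0938
thick [(0.75, 292, 256, [0.67, 0.037, 0.009]), (0.69, 267, 271, [0.737, -0.025, 0.009]), (0.61, 403, 217, [0.465, 0.359, 0.009]), (0.55, 406, 220, [0.478, 0.368, 0.009]), (0.47, 328, 183, [0.351, 0.109, 0.009]), (0.46, 402, 211, [0.442, 0.354, 0.009])]
thin [(0.68, 199, 188, [0.441, -0.31, 0.006])]
mug [(0.69, 143, 177, [0.416, -0.519, 0.0])]
milk_jug [(0.69, 157, 242, [0.68, -0.375, 0.0])]
tamper [(0.86, 186, 216, [0.565, -0.318, 0.0])]
portafilter [(0.65, 310, 296, [0.793, 0.103, 0.0])]
espresso_cup [(0.9, 254, 223, [0.556, -0.098, 0.0])]
```

View pics/end.png

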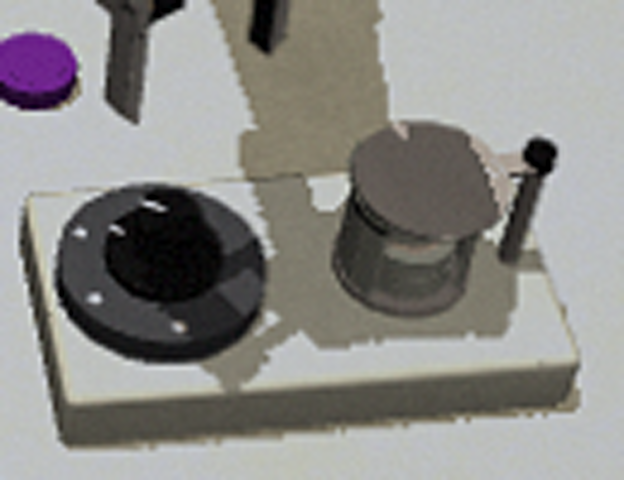

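Run:
```python
from h import *
c=np.array([.5705,.2055]);ang=lambda X:np.degrees(np.arctan2(X[1]-c[1],X[0]-c[0])).round(1)
p=snapshot("scene")
for n,u,v,z in(("skirt",115,230,.082),("ptr",155,205,.114),("d1",180,327,.07),("d2",95,298,.07),("d3",80,232,.07)):
    X=at(p,320+u/4.8,170+v/4.8,z);print(n,X.round(4),ang(X))
w=snapshot("wrist");g=cv2.cvtColor(w["img"],cv2.COLOR_BGR2GRAY)
m=np.zeros_like(g);pp=proj(w,[[*c,.07]])[0];cv2.circle(m,tuple(int(x) for x in pp),200,255,-1)
for zz in(.114,.082,.07):print(zz,proj(w,[[*c,zz]]).round(0))
n,l,s,ce=cv2.connectedComponentsWithStats(((g>110)&(m>0)).astype(np.uint8))
for i in range(1,n):
    if 8<s[i][4]<500:print(s[i],ce[i].round(1),[(z,at(w,*ce[i],z)[:2].round(4).tolist(),ang(at(w,*ce[i],z))) for z in(.114,.082,.07)])
```

```text
skirt [0.5655 0.1724 0.082 ] -98.6
ptr [0.5709 0.1937 0.114 ] -87.9
d1 [0.6255 0.2167 0.07  ] 11.5
d2 [0.6111 0.165  0.07  ] -45.0
d3 [0.5597 0.1516 0.07  ] -101.4
0.114 [[270. 206.]]
0.082 [[270. 197.]]
0.07 [[270. 194.]]
[145  82  10  27  85] [150.2  94.5] [(0.114, [0.5716, 0.3352], np.float64(89.5)), (0.082, [0.5652, 0.3438], np.float64(92.2)), (0.07, [0.5628, 0.3471], np.float64(93.1))]
[155 105   4  13  23] [156.5 111.6] [(0.114, [0.5649, 0.3234], np.float64(92.7)), (0.082, [0.5577, 0.3307], np.float64(95.8)), (0.07, [0.555, 0.3335], np.float64(96.9))]
[145 110   3   6   9] [146.2 112.9] [(0.114, [0.5585, 0.3288], np.float64(95.6)), (0.082, [0.5506, 0.3367], np.float64(98.6)), (0.07, [0.5477, 0.3397], np.float64(99.7))]
[299 143  10   9  65] [303.6 147.2] [(0.114, [0.6251, 0.2191], np.float64(14.0)), (0.082, [0.6246, 0.2149], np.float64(9.9)), (0.07, [0.6245, 0.2133], np.float64(8.3))]
[326 190  10  10  72] [330.4 194.5] [(0.114, [0.6127, 0.1751], np.float64(-35.8)), (0.082, [0.6108, 0.166], np.float64(-44.4)), (0.07, [0.6101, 0.1626], np.float64(-47.3))]
[276 210  19  21 128] [284.2 220.7] [(0.114, [0.5694, 0.1872], np.float64(-93.4)), (0.082, [0.5627, 0.1794], np.float64(-106.6)), (0.07, [0.5602, 0.1765], np.float64(-109.5))]
[299 236   9   9  60] [302.6 239.8] [(0.114, [0.5679, 0.1634], np.float64(-93.5)), (0.082, [0.561, 0.153], np.float64(-100.2)), (0.07, [0.5585, 0.1491], np.float64(-102.0))]
```

Run:
```python
from h import *
st();print(robot.close_job())
```

```text
t 54.33 [0.5723 0.2023 0.2224] [ 3.139 -0.019  0.76 ] q6 1.05 F [ 0.1  1.4 -0.7] w 0.0939
the job is handed in; nothing more can be done
None
```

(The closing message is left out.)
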